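Load an engine kit into the gravity roller lane

TASK

Load the engine kit into the sloping roller lane in building order: the carrier with the crankcase first, then the one with the finned cylinder, then the one with the carburettor. Set each carrier down gently, lengthwise between the rails at the raised loading end, and let it run down by itself, so that the crankcase carrier ends against the stop holding the switch pin in and the other two close up behind it; do not drop a carrier or push it along the lane. Leave the empty carrier, bottles, jar, carton and tools where they are.

Things in the scene. Friction and masses are not known exactly. Their poses are not given: they have to be found in the camera images.
- deck: loading end of the roller lane. Origin: on the roller tops, mid-width, 110 mm above the bench, where the centre of a carrier's underside is set down; x downhill (9 degrees below level), y across to the left, z square to the rollers. Put carriers in with their centre at x = -20 to 30 mm; past 80 mm they must run by themselves (0.1 to 0.4 m/s, the rollers are lightly braked). Fixed.
- lane: the roller lane, same x heading but level; origin on the bench below the deck's. Aluminium rails on legs, 108 mm over the rails, from deck x = -75 to 350 mm. 19 rollers 18 mm thick, 22.5 mm apart. Channel 84 mm wide, 14 mm deep; up to deck x = 75 mm its edges fold out at 45 degrees as entry lips, 26 mm above the rollers, 121 mm over all. At deck x = 350 mm a 31 mm high stop plate.
- pin (a joint): part-present switch: travel of the brass pin, 10 mm thick, that stands 6 mm uphill out of the stop plate at mid-width, 9 mm above the roller tops. 0 = fully out, 0.006 m = pushed in flush with the stop. Soft spring (0.1 to 0.3 N): the front carrier's weight on the slope holds it in.
- crankcase: Black plastic work carrier 100 (x) x 76 (y) x 18 mm thick, origin at the centre of its underside, with an aluminium engine crankcase on it: round drum 62 mm across on a 72 mm flange, nose cone at 58 to 72 mm height, then an upright round steel hub 22 mm in diameter from 72 to 110 mm above the underside (grip here), and a 10 mm threaded shaft up to 138 mm. 0.4 to 0.7 kg.
- cylinder: Black plastic work carrier 100 (x) x 76 (y) x 18 mm thick, origin at the centre of its underside, with a finned engine cylinder standing on it: round fins 52 mm across from 25 to 79 mm height, a head 50 (x) x 40 (y) mm from 80 to 100 mm, two rocker covers side by side, together 46 (x) x 40 (y) mm, up to 123 mm. Grip the head and covers across y or x. 0.3 to 0.6 kg.
- carburettor: Black plastic work carrier 100 (x) x 76 (y) x 18 mm thick, origin at the centre of its underside, with a carburettor on it: metal block 36 (x) x 34 (y) mm from 26 to 88 mm height, small cap up to 97 mm; a flared trumpet (mouth 42 mm across, centred 56 mm high) sticks out to x = -44 mm and a 22 mm stub to x = +33 mm, so grip the block across y. 0.28 to 0.52 kg.
- empty_carrier: a bystander: the same kind of black carrier, 100 x 76 x 18 mm, with nothing on it. Origin: centre of its underside.
- solvent_bottle: a bystander: white bottle with a paper band and red cap, 66 mm in diameter, 175 mm tall. Origin: centre of its underside.
- carton: a bystander: small closed cardboard carton 95 mm (x) x 70 mm (y) x 62 mm tall. Origin: centre of its underside.
- glue_bottle: a bystander: white bottle with an orange cap, 52 mm in diameter, 125 mm tall. Origin: centre of its underside.
- screw_jar: a bystander: clear jar with a black lid, 66 mm in diameter, 75 mm tall. Origin: centre of its underside.
- screwdriver: a bystander: screwdriver with a black handle lying on the bench along its x, 190 mm long, under 35 mm high. Origin: at bench level under its middle.
- mallet: a bystander: hammer with a wooden handle lying on the bench along its x, 260 mm long, under 50 mm high. Origin: at bench level under its middle.

How it is judged:
By the outcome, as a careful person would: the job done as asked, in the order asked, and still so for the second after the job is handed in, with the robot touching nothing.
It also fails if it takes over 69 s, if anything falls off the work surface, if the arm or the gripper's body presses on something with over 40 N, if the wrist force passes 120 N, or if a joint passes its speed limit or range.

ROBOT

A 6-joint arm with a two-finger parallel gripper is mounted at the origin on the work surface. World frame = base frame: x ahead of the robot, y to its left, z up, the work surface at z = 0. Lengths are in m, angles in degrees, forces in N, time in s.
With the tool pointing down it reaches from about 0.275 to 0.775 m from the base axis. Payload 14.6 kg.
Tool frame: the origin (TCP) lies on the centre line of the jaws, within the pads' length; the fingertips stand 8 mm ahead of it and the grasp point (between the pads) lies 11 mm behind it (ctrl.nose_length is the z of the fingertips in the tool frame, in m); z points along the fingers, y is the direction in which the jaws open and shut (so a half turn about z gives the same grasp; the last joint's range is limited). The gripper opens to 85 mm and grips with 20 to 120 N. Pads are 22 mm wide; open, the fingers measure 114 mm over their backs; the gripper's body (76 mm by 85 mm) begins 54 mm behind the grasp point. The pads swing forward as they close: fully open they stand 13 mm farther back than shut.
Start: joints at [55.216, 15.075, -2.767, 72.158, 0, 81.102], TCP at [0.229, 0.472, 0.239] pointing down, gripper open.
Joint ranges: [-151.79, 151.79], [-50.71, 97.33], [-67.44, 78.34], [-121.81, 120.89], [-77.56, 73.72], [-180, 180]. Speed limits (degrees/s): [108.29, 108.29, 147.25, 159.86, 180, 180].

INTERFACE

Orientations are given as a 3x3 rotation matrix whose columns are the frame's x, y, z axes.
In Python, from bench import observe, cams, sign_off, ctrl gives the robot as it stands.
- The arm moves only by the tool arm_command, never from a script. Its argument "commands" is a list that holds one entry, the list of rows, each a list of 7 numbers: the shift along the world's x, y, z in mm, then the turn, a rotation vector about the world's x, y, z in degrees, then the finger opening in mm, from 0 to 85.4. A call has 1 to 8 rows; each row is the pose to reach, as a shift and turn from the pose commanded when the call began; what a row does not reach only later rows make up. A row lasts 1/12 s, in which the tool goes at most 41.7 mm and 7.16 degrees, less where a joint would pass 70% of its speed; a pose out of reach is approached as far as the arm can. A call with a gripper value outside its range is refused whole. The fingers move at their own pace and stop on an object; "newtons" is the grip in N (left out, the last holds). Time passes only in rows, so rows that repeat a pose let the fingers close. It gives the time, the measured TCP pose, the force and the opening at its end, in the units of the state.
- observe(): the state, without advancing time (a new reading comes with each control period).
- cams.read_camera(name): name is "side" or "top" or "wrist"; returns a dict with "image" (480x640x3 uint8, blue, green, red), "range_z" (480x640 float32, m along the optical axis (not along the pixel's ray), 0 where there is no reading), "mtx" (3x3 intrinsics, pixels), "k1" (the pictures are not rectified: a ray, as slopes to the right and down, at radius r is drawn at 1 + k1 r^2 times it, then the intrinsics apply), "R" (3x3) and "t" (3): a world point X has camera coordinates R X + t; the wrist camera has in their place "tool_from_camera" (4x4, takes a point from camera to tool coordinates, whose origin is the TCP and whose axes are the flange's). Camera axes: x right, y down, z forward; pixel columns grow to the right and rows downward; lengths in m; the calibration is good to about 2 mm. A picture is of the moment at which its call begins: read the wrist's pose just before it.
- sign_off(): hands the job in, once; it reports no verdict.
The state is a dict: "clock": time; "joint_positions": joint angles; "joint_vel": joint speeds; "effort": joint torques, N m; "eef_pos": TCP position; "tcp_rot": TCP orientation; "contact_force": force on the tool from outside, world axes, zero at the start; "torque": the same for the moment, N m; "finger_gap": finger opening in m.
Only numpy, scipy, OpenCV 4.12 (cv2) and the standard library are available. Lean on these libraries where they do the work, as an engineer would, in place of code of your own. Each camera call takes 0.05 s, during which the arm holds its last target.

## Working session

There is one attempt and no reset: what is moved stays moved. The work goes in short steps, Python scripts to look and compute and a tool call to move; the robot and the scene stay as the last step left them, time stands still between calls to the robot, and variables do not carry over. Pictures are saved under pics/ and viewed, and the job is handed in when it is done.

Besides the shell and the picture viewer there is one more tool, called after "Call:" by a JSON object that holds its "method" and its "body". arm_command: Moves the arm, as the interface text tells. Its arguments: {"type":"object","properties":{"commands":{"type":"array","items":{"type":"array","items":{"type":"array","items":{"type":"number"}}}},"newtons":{"type":"number"}},"required":["commands"]}

```bash
ls; mkdir -p pics; python3 - <<'E'
from bench import observe, cams, ctrl
import cv2,numpy as np
print(observe()); print(ctrl.nose_length)
for n in("top","side","wrist"):
    c=cams.read_camera(n); cv2.imwrite(f"pics/{n}0.png",c["image"])
    np.savez(f"{n}0.npz",**c)
    print(n,{k:v for k,v in c.items() if k not in("image","range_z")})
E
```

```text
pics
{'clock': 0.0, 'joint_positions': array([ 5.52178871e+01,  1.51012224e+01, -2.80574796e+00,  7.21587125e+01,
       -5.76043369e-04,  8.11026590e+01]), 'joint_vel': array([ 0.03663143,  0.00501875,  0.0817087 ,  0.04325047, -0.05636079,
       -0.10181206]), 'effort': array([-9.83045647e-04, -6.37609434e+01,  3.84565687e+01,  1.36174678e-02,
       -1.53100605e-04,  7.51686926e-07]), 'eef_pos': array([0.22903401, 0.47209345, 0.23879078]), 'tcp_rot': array([[-8.99673789e-01,  4.36562317e-01, -6.45704851e-04],
       [ 4.36562762e-01,  8.99673306e-01, -9.47290901e-04],
       [ 1.67371908e-04, -1.13414349e-03, -9.99999343e-01]]), 'contact_force': array([ 0.17939542,  0.34444568, -0.40487107]), 'torque': array([-0.01942985, -0.02150337,  0.0321832 ]), 'finger_gap': 0.0852098180142516}
0.008
top {'mtx': array([[481.59692973,   0.        , 318.81232075],
       [  0.        , 481.59692973, 250.63332975],
       [  0.        ,   0.        ,   1.        ]]), 'k1': -0.11743622217171228, 'R': array([[ 0.01493984, -0.99983583,  0.01025205],
       [-0.98459667, -0.0164969 , -0.17406107],

[... 361 characters left out ...]
0.37612071, -0.49096398, -0.78580378],
       [ 0.44986335,  0.64465272, -0.61809856]]), 't': array([-0.41025945,  0.28664255,  0.9040375 ])}
wrist {'mtx': array([[366.28239511,   0.        , 320.72509749],
       [  0.        , 366.28239511, 242.71574572],
       [  0.        ,   0.        ,   1.        ]]), 'k1': -0.03830286552294848, 'tool_from_camera': array([[-4.97177604e-04, -9.62451309e-01, -2.71453920e-01,
         6.90490010e-02],
       [ 9.99999858e-01, -5.31193815e-04,  5.18343938e-05,
         9.33386291e-04],
       [-1.94082723e-04, -2.71453855e-01,  9.62451436e-01,
        -1.36048295e-01],
       [ 0.00000000e+00,  0.00000000e+00,  0.00000000e+00,
         1.00000000e+00]])}
```

View pics/top0.png

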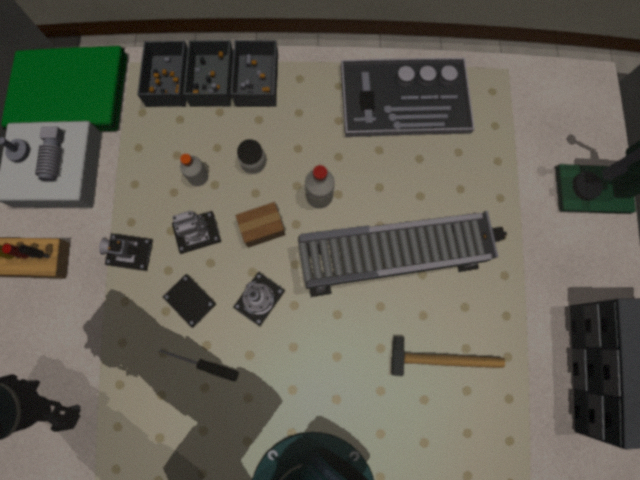

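View pics/side0.png

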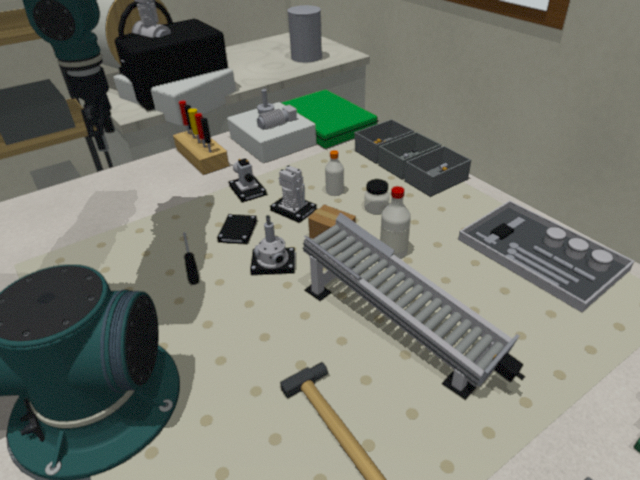

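View pics/wrist0.png

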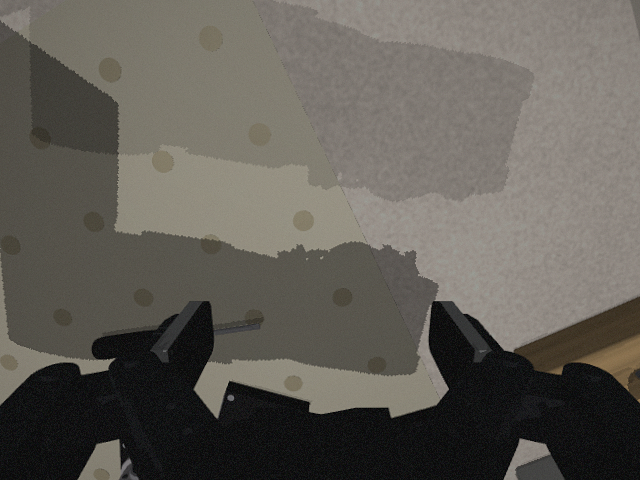

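```bash
cat > h.py <<'E'
import cv2,numpy as np
def cloud(c,R=None,t=None):
    z=c["range_z"]; K=c["mtx"]; h,w=z.shape
    v,u=np.mgrid[:h,:w]
    p=cv2.undistortPointsIter(np.stack([u,v],-1).reshape(-1,1,2).astype(float),K,np.array([float(c["k1"]),0,0,0]),None,None,(3,50,1e-12)).reshape(h,w,2)
    P=np.dstack([p[...,0]*z,p[...,1]*z,z])
    P[z<=0]=np.nan
    if R is None: R,t=c["R"],c["t"]
    return (P-t)@R   # R^T (P-t)
def proj(c,X):
    X=np.atleast_2d(np.asarray(X,float)); R=c["R"]
    p,_=cv2.projectPoints(X.reshape(-1,1,3),cv2.Rodrigues(R)[0],c["t"].reshape(3,1),c["mtx"],np.array([float(c["k1"]),0,0,0]))
    return p.reshape(-1,2)
def wcloud(c,pos,rot):
    T=c["tool_from_camera"]; Rw=rot@T[:3,:3]; tw=rot@T[:3,3]+pos
    return cloud(c,Rw.T,-Rw.T@tw)
def crop(im,x0,y0,x1,y1,s,fn,gain=1.6):
    k=cv2.resize(im[y0:y1,x0:x1],None,fx=s,fy=s,interpolation=cv2.INTER_CUBIC)
    cv2.imwrite(fn,cv2.convertScaleAbs(k,alpha=gain))
E
python3 - <<'E'
from h import *
T=dict(np.load("top0.npz")); S=dict(np.load("side0.npz"))
crop(T["image"],90,190,300,340,3.8,"pics/tc.png")
crop(T["image"],290,190,520,310,3.4,"pics/tl.png")
crop(S["image"],200,130,400,280,4,"pics/sc.png")
for c in(T,S):
    P=cloud(c); print(P[300,200] if c is T else P[300,230])
    # bench z noise
P=cloud(T); print(np.nanmedian(P[300:330,340:400,2]),np.nanstd(P[310:330,340:380,2]))
P=cloud(S); print(np.nanmedian(P[300:330,220:260,2]),np.nanstd(P[300:330,220:260,2]))
E
```

```text
[0.43037701 0.26438533 0.02124586]
[0.30070042 0.08109596 0.00601011]
0.001392625733423461 0.002068884274841134
0.002248988710852274 0.001384243963786135
```

View pics/tc.png

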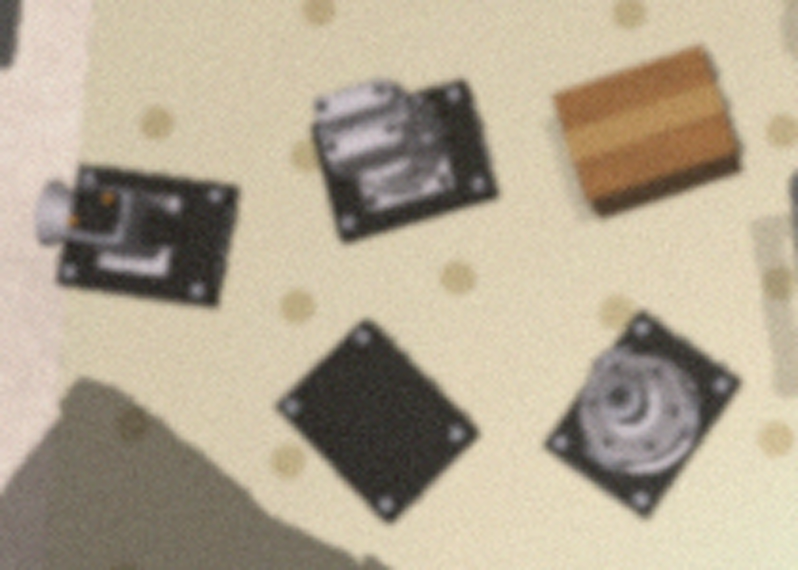

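View pics/tl.png

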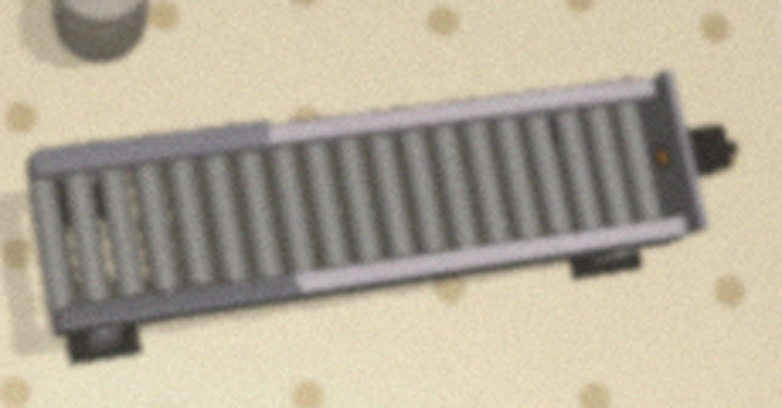

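View pics/sc.png

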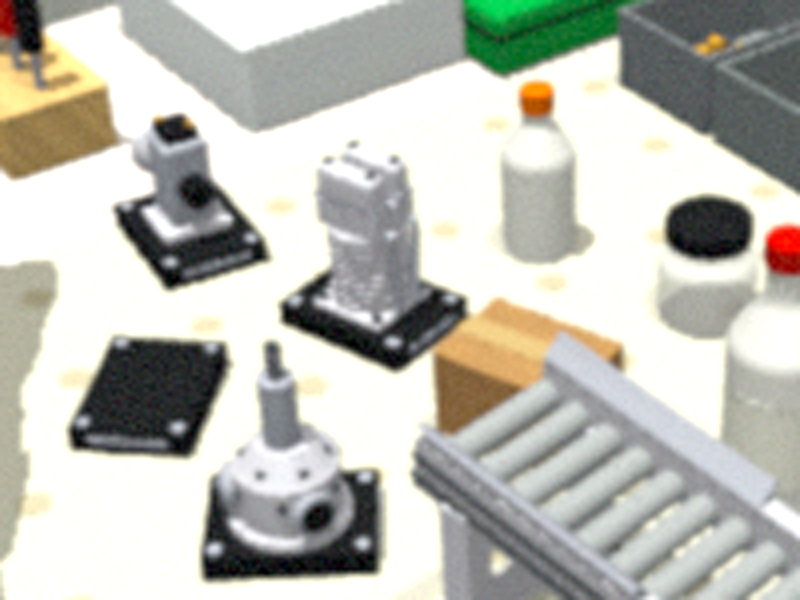

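```bash
cat > fit.py <<'E'
from h import *
from scipy.optimize import least_squares
T=dict(np.load("top0.npz")); S=dict(np.load("side0.npz"))
cv=lambda pts,s,x,y:(np.array(pts,float)+.5)/s-.5+[x,y]
def Rz(a): c,s=np.cos(a),np.sin(a); return np.array([[c,-s,0],[s,c,0],[0,0,1]])
def Ry(a): c,s=np.cos(a),np.sin(a); return np.array([[c,0,s],[0,1,0],[-s,0,c]])
def fit(obs,x0,tilt=0,z=0):
    M=lambda p,X: np.array(X)@(Rz(p[2])@Ry(np.radians(tilt))).T+[p[0],p[1],z]
    f=lambda p: np.concatenate([(proj(c,M(p,X))-px).ravel() for c,X,px in obs])
    r=least_squares(f,x0); return r.x,r.fun.reshape(-1,2)
a,b,h=.05,.038,.018
C=np.array([[a,b,h],[a,-b,h],[-a,-b,h],[-a,b,h]])
tc=lambda p:cv(p,3.8,90,190); sc=lambda p:cv(p,4,200,130); tl=lambda p:cv(p,3.4,290,190)
if __name__=="__main__":
    # carb: +x image right(-y world)
    def show(n,r): print(n,r[0][:2].round(4),np.degrees(r[0][2]).round(2)); print(r[1].round(1).tolist())
    show("carb",fit([(T,C,tc([(238,187),(218,305),(58,284),(82,165)]))],[.49,.4,-1.6]))
    show("carb+s",fit([(T,C,tc([(238,187),(218,305),(58,284),(82,165)])),(S,C[[1,2,3]],sc([(175,283),(115,207),(140,190)])[[0,1]]) if 0 else (S,C[[0,1,2]],sc([(268,245),(172,278),(116,205)]))],[.49,.4,-1.6]))
    show("cyl",fit([(T,C[[0,1,2]],tc([(465,82),(497,195),(340,242)]))],[.5,.26,-1.3]))
    show("cyl+s",fit([(T,C[[0,1,2]],tc([(465,82),(497,195),(340,242)])),(S,C[[0,1,2]],sc([(466,302),(399,357),(283,305)]))],[.5,.26,-1.3]))
    show("crank",fit([(T,C,tc([(640,313),(740,382),(648,517),(547,443)]))],[.4,.12,.8]) if 0 else fit([(T,C,tc([(740,382),(648,517),(547,443),(640,313)])[[3,0,1,2]])],[.4,.12,-.6+1.57]))
    D=np.array([[-.075,.0605,.026],[-.075,-.0605,.026],[.075,.0605,.026],[.075,-.0605,.026],[.344,0,.009]])
    o=[(T,D,tl([(32,155),(62,330),(270,123),(300,292),(662,157)]))]
    show("deck",fit(o,[.5,.02,-1.5],9,.110))
    o.append((S,D[:3],sc([(565,335),(418,430),(772,490)])))
    show("deck+s",fit(o,[.5,.02,-1.5],9,.110))
E
python3 fit.py
```

```text
carb [0.5408 0.4424] -96.28
[[-0.4, -0.5], [-0.9, 0.1], [0.8, 0.2], [0.6, 0.2]]
carb+s [0.5414 0.4425] -96.25
[[-0.4, -0.8], [-1.0, -0.2], [0.7, -0.1], [0.6, -0.0], [0.6, 0.1], [-1.2, -0.2], [-0.4, 1.3]]
cyl [0.5898 0.2843] -72.12
[[0.1, -0.2], [-0.2, 0.2], [0.2, 0.0]]
cyl+s [0.5909 0.2841] -72.18
[[0.2, -0.6], [-0.1, -0.3], [0.3, -0.4], [0.6, 0.0], [-0.8, 0.2], [-1.2, 0.6]]
crank [0.437  0.1292] -33.58
[[0.2, -0.8], [0.8, -0.3], [-0.3, 0.3], [-0.7, 0.7]]
deck [ 0.5195 -0.0436] -79.47
[[0.1, -3.4], [0.9, 2.8], [-0.8, -2.9], [1.1, 3.1], [-1.3, 0.3]]
deck+s [ 0.519  -0.0441] -79.54
[[0.3, -3.3], [1.1, 3.0], [-0.6, -2.7], [1.3, 3.4], [-1.1, 0.7], [0.6, -1.5], [-3.5, 0.5], [3.1, -2.4]]
```

```bash
python3 - <<'E'
from fit import *
im=T["image"].copy()
crop(im,290,215,400,297,7.2,"pics/tl2.png",2)
R=Rz(np.radians(-79.5))@Ry(np.radians(9)); o=np.array([.519,-.044,.11])
for c in(T,S):
    P=(cloud(c)-o)@R
    for xs in((-.06,.06),(.1,.3)):
        m=(P[...,0]>xs[0])&(P[...,0]<xs[1])&(abs(P[...,1])<.09)&(P[...,2]>-.02)&(P[...,2]<.05)
        Q=P[m]; b=np.floor(Q[:,1]/.004).astype(int)
        print(xs,[(i*4+2,int((b==i).sum()),round(1000*np.median(Q[b==i,2]))) for i in np.unique(b)])
E
```

```text
(-0.06, 0.06) [(np.int64(-54), 146, 6), (np.int64(-50), 121, 25), (np.int64(-46), 96, 21), (np.int64(-42), 95, 17), (np.int64(-38), 42, 12), (np.int64(-34), 85, -2), (np.int64(-30), 81, -2), (np.int64(-26), 85, -2), (np.int64(-22), 79, -2), (np.int64(-18), 76, -2), (np.int64(-14), 88, -2), (np.int64(-10), 84, -1), (np.int64(-6), 83, -2), (np.int64(-2), 80, -2), (np.int64(2), 84, -1), (np.int64(6), 77, -1), (np.int64(10), 84, -2), (np.int64(14), 77, -1), (np.int64(18), 80, -2), (np.int64(22), 85, -2), (np.int64(26), 83, -2), (np.int64(30), 79, -2), (np.int64(34), 82, -2), (np.int64(38), 78, -1), (np.int64(42), 105, -1), (np.int64(46), 197, 14), (np.int64(50), 122, 20), (np.int64(54), 127, 25), (np.int64(58), 40, 25)]
(0.1, 0.3) [(np.int64(-54), 216, 6), (np.int64(-50), 155, 15), (np.int64(-46), 158, 14), (np.int64(-42), 136, 14), (np.int64(-38), 85, -1), (np.int64(-34), 138, -1), (np.int64(-30), 128, -1), (np.int64(-26), 128, -1), (np.int64(-22), 134, -1), (np.int64(-18), 131, -2), (np.int64(-14), 126, -1), (np.int64(-10), 136, -1), (np.int64(-6), 131, -2), (np.int64(-2), 131, -2), (n
[... 1106 characters left out ...]
-58), 4, 1), (np.int64(-54), 569, 0), (np.int64(-50), 797, 6), (np.int64(-46), 197, 15), (np.int64(-42), 184, 15), (np.int64(-38), 43, 14), (np.int64(-30), 15, 2), (np.int64(-26), 109, 0), (np.int64(-22), 156, 0), (np.int64(-18), 156, 0), (np.int64(-14), 152, 0), (np.int64(-10), 159, 0), (np.int64(-6), 136, -1), (np.int64(-2), 163, -1), (np.int64(2), 149, -1), (np.int64(6), 146, 0), (np.int64(10), 153, 0), (np.int64(14), 145, -1), (np.int64(18), 140, 0), (np.int64(22), 150, 0), (np.int64(26), 141, 0), (np.int64(30), 149, 0), (np.int64(34), 126, 0), (np.int64(38), 149, 0), (np.int64(42), 339, 3), (np.int64(46), 658, 7), (np.int64(50), 160, 15), (np.int64(54), 151, 15), (np.int64(58), 31, 14)]
```

View pics/tl2.png

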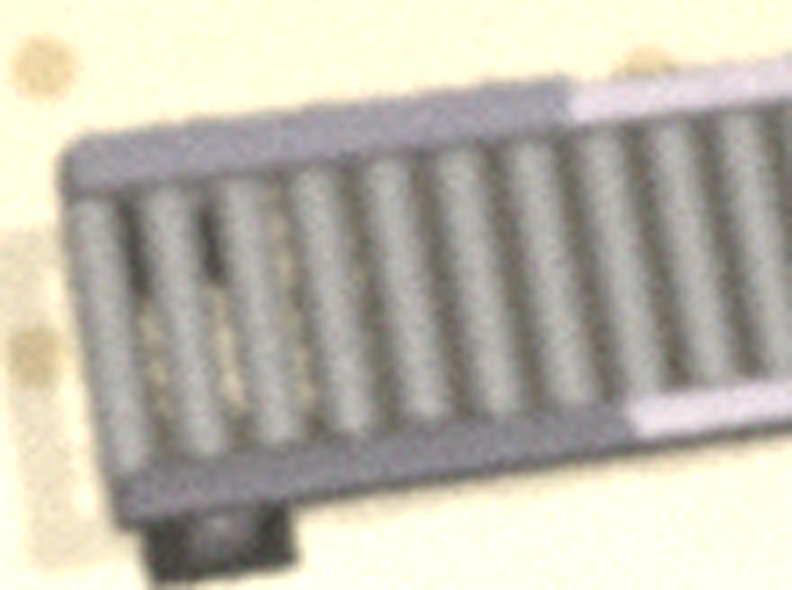

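```bash
python3 - <<'E'
from fit import *
def show(n,r): print(n,r[0][:2].round(4),np.degrees(r[0][2]).round(2)); print(r[1].round(1).tolist())
D=np.array([[-.075,.0545,.026],[-.075,-.0545,.026],[.075,.0545,.026],[.075,-.0545,.026],[.344,0,.009]])
t2=cv([(68,140),(120,522),(575,80),(632,438)],7.2,290,215); t2=np.vstack([t2,tl([(662,157)])])
o=[(T,D,t2)]
r=fit(o,[.5,.02,-1.5],9,.110);show("deck",r)
p=r[0]
R=Rz(p[2])@Ry(np.radians(9)); o=np.array([p[0],p[1],.11])
for c in(T,S):
    P=(cloud(c)-o)@R
    for xs in((-.07,.07),(.1,.2),(.2,.3)):
        m=(P[...,0]>xs[0])&(P[...,0]<xs[1])&(abs(P[...,1])<.09)&(P[...,2]>-.005)&(P[...,2]<.05)
        Q=P[m]; 
        # channel edges: per side, transition via z>7
        ya=Q[:,1]; hi=Q[:,2]>.007
        def edge(s):
            k=(ya*s>.03)&(ya*s<.052); e=np.arange(.03,.052,.0005)
            cost=[(hi[k]&(ya[k]*s<t)).sum()+(~hi[k]&(ya[k]*s>=t)).sum() for t in e]; return s*e[int(np.argmin(cost))]*1000
        print(xs,edge(1),edge(-1), 'roll z',np.percentile(Q[abs(ya)<.03,2],[10,50,90])*1000)
    m=(abs(P[...,1])<.06)&(P[...,0]>.3)&(P[...,0]<.4)&(P[...,2]>.022)&(P[...,2]<.04)
    print('stop x',np.percentile(P[m][:,0],[5,50,95]), 'y',np.percentile(P[m][:,1],[1,99]),m.sum())
    m=(abs(P[...,1])<.035)&(P[...,0]<0)&(P[...,0]>-.12)&(P[...,2]>-.006)
    print('start x',np.percentile(P[m][:,0],[.5,1,2]))
E
```

```text
deck [ 0.52   -0.0427] -79.74
[[0.3, 0.2], [1.5, -0.9], [-1.0, -0.2], [0.6, 0.4], [-1.6, 0.7]]
(-0.07, 0.07) 42.50000000000001 -39.00000000000001 roll z [-3.6386217  -0.86920388  1.80090678]
(0.1, 0.2) 43.00000000000001 -39.50000000000001 roll z [-3.69437008 -0.81005365  1.91654643]
(0.2, 0.3) 44.000000000000014 -39.50000000000001 roll z [-3.67070069 -0.58824312  2.13112705]
stop x [0.35014214 0.35487979 0.38562729] y [-0.05145055  0.05237978] 326
start x [-0.07579871 -0.07543284 -0.07492661]
(-0.07, 0.07) 42.50000000000001 -31.5 roll z [-3.12432888  0.09753083  2.33223047]
(0.1, 0.2) 41.50000000000001 -30.0 roll z [-2.70142114  0.09841161  2.22465452]
(0.2, 0.3) 43.00000000000001 -30.5 roll z [-2.97319626  0.0513958   2.26251174]
stop x [0.3503915  0.35979054 0.38702467] y [-0.05315152  0.05502344] 547
start x [-0.07469035 -0.07346682 -0.072367  ]
```

```bash
python3 - <<'E'
from fit import *
PT=cloud(T).reshape(-1,3); PS=cloud(S).reshape(-1,3)
def near(c,r,z0,z1):
    for n,P in(("T",PT),("S",PS)):
        m=(np.hypot(P[:,0]-c[0],P[:,1]-c[1])<r)&(P[:,2]>z0)&(P[:,2]<z1); Q=P[m]
        if len(Q): print(n,len(Q),"med",np.median(Q,0).round(4),"lo",np.percentile(Q,3,0).round(4),"hi",np.percentile(Q,97,0).round(4))
print("crank hub"); near((.437,.129),.03,.08,.107); near((.437,.129),.03,.112,.145)
print("cyl top"); near((.5905,.284),.04,.113,.14)
print("carb top"); near((.541,.4425),.04,.08,.11)
# tall stuff list on grid: max height
m=np.isfinite(PT[:,0])&(PT[:,0]>.25)&(PT[:,0]<.8)&(abs(PT[:,1])<.6)&(PT[:,2]>.03)
for nm,c,r in(("solv",(.66,-.02),.1),("glue",(.72,.29),.06),("jar",(.74,.15),.06)):
    for n,P in(("T",PT),("S",PS)):
        k=(np.hypot(P[:,0]-c[0],P[:,1]-c[1])<r)&(P[:,2]>.05)&np.isfinite(P[:,2])
        if k.sum(): print(nm,n,np.median(P[k],0).round(3),np.percentile(P[k],2,0).round(3),np.percentile(P[k],98,0).round(3))
for q in((320,170),(188,160),(250,150)): print(cloud(T)[q[1],q[0]].round(3))
E
```

```text
crank hub
T 16 med [0.4325 0.1224 0.0911] lo [0.4262 0.121  0.0835] hi [0.442  0.1326 0.1049]
S 96 med [0.4331 0.1239 0.0937] lo [0.4268 0.12   0.0809] hi [0.4458 0.1331 0.106 ]
T 76 med [0.4352 0.1291 0.1184] lo [0.4281 0.1224 0.1143] hi [0.4463 0.1391 0.1404]
S 96 med [0.4358 0.1285 0.1191] lo [0.4276 0.1208 0.113 ] hi [0.446  0.1369 0.1398]
cyl top
T 316 med [0.5899 0.2843 0.1223] lo [0.5703 0.2621 0.115 ] hi [0.6108 0.3068 0.1267]
S 209 med [0.59   0.2806 0.1227] lo [0.5696 0.261  0.1144] hi [0.6114 0.3062 0.1272]
carb top
T 254 med [0.5395 0.4421 0.0954] lo [0.5254 0.4286 0.0821] hi [0.5578 0.4608 0.101 ]
S 145 med [0.5381 0.4359 0.0917] lo [0.5249 0.4259 0.0808] hi [0.5544 0.4578 0.1007]
solv T [ 0.669 -0.009  0.126] [ 0.562 -0.068  0.058] [0.704 0.025 0.177]
solv S [ 0.669 -0.021  0.118] [ 0.562 -0.066  0.053] [0.705 0.011 0.177]
glue T [0.724 0.284 0.087] [0.707 0.266 0.054] [0.752 0.311 0.127]
glue S [0.724 0.281 0.084] [0.708 0.267 0.052] [0.748 0.305 0.128]
jar T [0.766 0.157 0.075] [0.743 0.131 0.05 ] [0.796 0.185 0.079]
jar S [0.764 0.149 0.075] [0.743 0.13  0.051] [0.796 0.184 0.079]
[ 0.691 -0.005  0.177]
[0.728 0.285 0.125]
[0.773 0.157 0.074]
```

Call:
{"method": "arm_command", "body": {"commands": [[[207,-343,0,0,0,-7.7,60],[207,-343,0,0,0,-7.7,60],[207,-343,0,0,0,-7.7,60],[207,-343,0,0,0,-7.7,60],[207,-343,0,0,0,-7.7,60],[207,-343,0,0,0,-7.7,60],[207,-343,0,0,0,-7.7,60],[207,-343,0,0,0,-7.7,60]]], "newtons": 60}}

```text
clock: 0.82
eef_pos: [0.4019, 0.185, 0.2393]
tcp_rot: [[-0.833, 0.553, 0.0], [0.553, 0.833, 0.0], [-0.0, 0.0, -1.0]]
contact_force: [0.6, 1.2, 0.0]
finger_gap: 0.06
```

Call:
{"method": "arm_command", "body": {"commands": [[[20,-33,-5,0,0,0,60],[34.8,-56,-20,0,0,0,60],[34.8,-56,-50,0,0,0,60],[34.8,-56,-50,0,0,0,60]]]}}

```text
clock: 1.15
eef_pos: [0.4348, 0.1294, 0.1855]
tcp_rot: [[-0.831, 0.556, -0.006], [0.556, 0.831, -0.001], [0.004, -0.004, -1.0]]
contact_force: [-0.7, 0.4, -0.9]
finger_gap: 0.06
```

```bash
python3 - <<'E'
from bench import observe,cams
from h import *
s=observe();print(s["eef_pos"],s["joint_positions"].round(1),s["clock"])
c=cams.read_camera("wrist");cv2.imwrite("pics/w1.png",c["image"])
E
```

```text
[0.43480012 0.12942492 0.18547697] [  6.3   9.8 -18.4  62.1   0.   40. ] 1.15
```

View pics/w1.png

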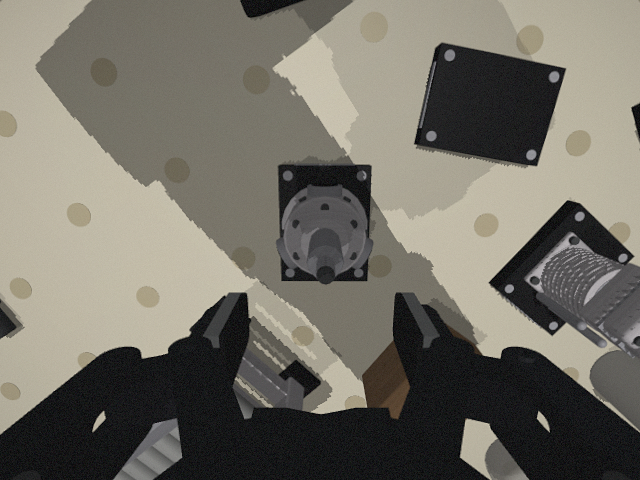

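Call:
{"method": "arm_command", "body": {"commands": [[[0,0,-30,0,0,0,60],[0,-0.5,-65,0,0,0,60],[0,-0.5,-90,0,0,0,60],[0,-0.5,-101,0,0,0,60],[0,-0.5,-101,0,0,0,60]]]}}

```text
clock: 1.62
eef_pos: [0.4351, 0.1312, 0.0875]
tcp_rot: [[-0.834, 0.552, -0.003], [0.552, 0.834, -0.0], [0.002, -0.002, -1.0]]
contact_force: [-0.1, 0.4, 0.6]
finger_gap: 0.0602
```

Close on the hub.

Call:
{"method": "arm_command", "body": {"commands": [[[1,-1.5,0,0,0,0,10],[1,-1.5,0,0,0,0,10],[1,-1.5,0,0,0,0,10],[1,-1.5,0,0,0,0,10],[1,-1.5,0,0,0,0,10],[1,-1.5,0,0,0,0,10],[1,-1.5,0,0,0,0,10],[1,-1.5,0,0,0,0,10]]], "newtons": 80}}

```text
clock: 2.28
eef_pos: [0.4383, 0.1294, 0.0898]
tcp_rot: [[-0.833, 0.553, 0.003], [0.553, 0.833, 0.001], [-0.002, 0.002, -1.0]]
contact_force: [-0.4, 3.5, 9.4]
finger_gap: 0.0201
```

Call:
{"method": "arm_command", "body": {"commands": [[[0,0,5,0,0,0,10],[0,0,15,0,0,0,10],[0,0,40,0,0,0,10],[0,0,70,0,0,0,10],[0,0,105,0,0,0,10],[0,0,140,0,0,0,10],[0,0,165,0,0,0,10],[0,0,180,0,0,0,10]]]}}

```text
clock: 2.95
eef_pos: [0.4374, 0.129, 0.2718]
tcp_rot: [[-0.833, 0.553, 0.003], [0.553, 0.833, 0.0], [-0.003, 0.002, -1.0]]
contact_force: [0.0, -0.3, -5.1]
finger_gap: 0.0199
```

```bash
cat > tgt.py <<'E'
from fit import *
from bench import observe
from scipy.spatial.transform import Rotation as Ro
YAW=-79.6; O=np.array([.5215,-.0425,.110])
RD=Rz(np.radians(YAW))@Ry(np.radians(9))
def go(h,x0,hov,y0=0,objyaw=180.,slip=(0,0)):
    # objyaw: yaw of carrier x relative to tool (180: opposite)
    s=observe(); p,R=s["eef_pos"],s["tcp_rot"]
    Rt=RD@np.diag([-1,1,-1.])
    for hh in hov:
        q=O+RD@np.array([x0-slip[0],y0-slip[1],h+hh])
        d=Ro.from_matrix(Rt@R.T).as_rotvec(degrees=True)
        print(hh,"tgt",q.round(4),"shift mm",((q-p)*1000).round(1),"rot",d.round(2))
    print(s["eef_pos"].round(4),s["contact_force"].round(2),s["finger_gap"],s["clock"],s["joint_positions"].round(1))
E
python3 - <<'E'
from tgt import *
from bench import cams
go(.0895,5e-3,[.08,.04,.01,0])
c=cams.read_camera("wrist");cv2.imwrite("pics/w2.png",c["image"])
c=cams.read_camera("side");crop(c["image"],180,60,420,240,3.3,"pics/s2.png")
E
```

```text
0.08 tgt [ 0.5272 -0.0734  0.2766] shift mm [  89.8 -202.4    4.8] rot [  7.78   5.27 -45.91]
0.04 tgt [ 0.526  -0.0673  0.2371] shift mm [  88.6 -196.2  -34.7] rot [  7.78   5.27 -45.91]
0.01 tgt [ 0.5252 -0.0627  0.2075] shift mm [  87.8 -191.6  -64.3] rot [  7.78   5.27 -45.91]
0 tgt [ 0.5249 -0.0611  0.1976] shift mm [  87.5 -190.1  -74.2] rot [  7.78   5.27 -45.91]
[0.4374 0.129  0.2718] [ 0.01 -0.33 -5.15] 0.019877016782652576 2.95 [ 6.2  7.6 -7.5 74.7 -0.  39.8]
```

View pics/w2.png

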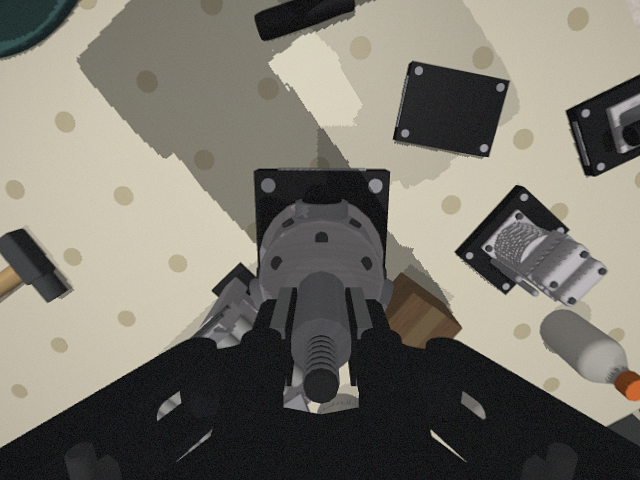

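View pics/s2.png

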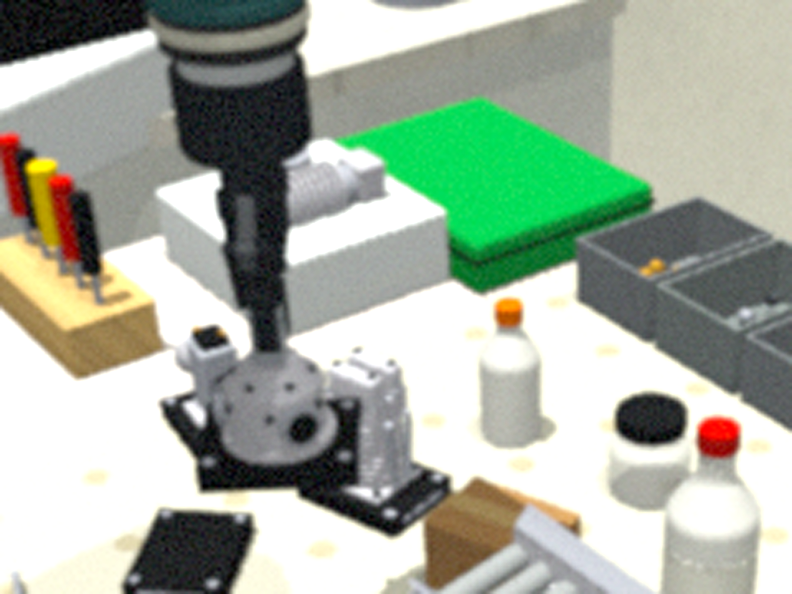

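Call:
{"method": "arm_command", "body": {"commands": [[[7,-16,2,0.6,0.4,-3.7,10],[20,-44,4,1.7,1.2,-10.1,10],[33,-75,5,2.9,2,-17,10],[47,-105,6,4,2.7,-23.7,10],[60,-135,6,5.2,3.5,-30.5,10],[73,-164,6,6.3,4.3,-37,10],[84,-188,5,7.2,4.9,-42.6,10],[90,-202,5,7.8,5.3,-45.9,10]]]}}

```text
clock: 3.72
eef_pos: [0.5277, -0.0758, 0.2713]
tcp_rot: [[-0.17, 0.985, -0.033], [0.972, 0.173, 0.158], [0.161, -0.005, -0.987]]
contact_force: [-0.2, 0.8, -5.5]
finger_gap: 0.0202
```

```bash
python3 - <<'E'
from tgt import *
from bench import cams
go(.0895,5e-3,[.08,.04,.01,0])
c=cams.read_camera("wrist");cv2.imwrite("pics/w3.png",c["image"])
E
```

```text
0.08 tgt [ 0.5272 -0.0734  0.2766] shift mm [-0.5  2.4  5.3] rot [-0.21 -0.32  0.41]
0.04 tgt [ 0.526  -0.0673  0.2371] shift mm [ -1.6   8.6 -34.2] rot [-0.21 -0.32  0.41]
0.01 tgt [ 0.5252 -0.0627  0.2075] shift mm [ -2.5  13.2 -63.8] rot [-0.21 -0.32  0.41]
0 tgt [ 0.5249 -0.0611  0.1976] shift mm [ -2.8  14.7 -73.7] rot [-0.21 -0.32  0.41]
[ 0.5277 -0.0758  0.2713] [-0.17  0.83 -5.48] 0.020184955767693677 3.7167 [-21.1  18.4   6.4  83.    7.8  58.6]
```

View pics/w3.png

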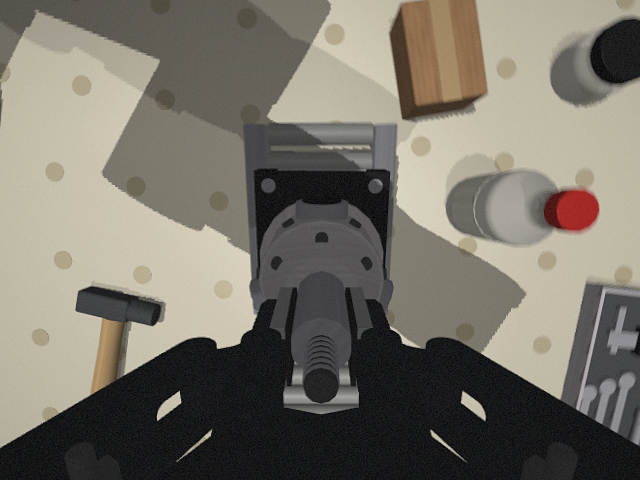

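Call:
{"method": "arm_command", "body": {"commands": [[[-1,5,-12,0,0,0,10],[-1.5,9,-34,0,0,0,10],[-2,12,-52,0,0,0,10],[-2,13,-60,0,0,0,10],[-2,13,-60,0,0,0,10]]]}}

```text
clock: 4.18
eef_pos: [0.524, -0.0594, 0.2112]
tcp_rot: [[-0.178, 0.983, -0.035], [0.971, 0.182, 0.158], [0.161, -0.006, -0.987]]
contact_force: [0.5, -0.2, -5.1]
finger_gap: 0.0204
```

```bash
python3 - <<'E'
from tgt import *
from bench import cams
go(.0895,5e-3,[.01,0])
c=cams.read_camera("wrist");cv2.imwrite("pics/w4.png",c["image"])
c=cams.read_camera("side");crop(c["image"],240,120,440,270,4,"pics/s4.png")
E
```

```text
0.01 tgt [ 0.5252 -0.0627  0.2075] shift mm [ 1.2 -3.3 -3.7] rot [-0.22 -0.37 -0.06]
0 tgt [ 0.5249 -0.0611  0.1976] shift mm [  1.   -1.7 -13.6] rot [-0.22 -0.37 -0.06]
[ 0.524  -0.0594  0.2112] [ 0.46 -0.22 -5.13] 0.020351750712308842 4.1833 [-19.5  18.7  -2.5  73.7   7.9  59.7]
```

View pics/w4.png

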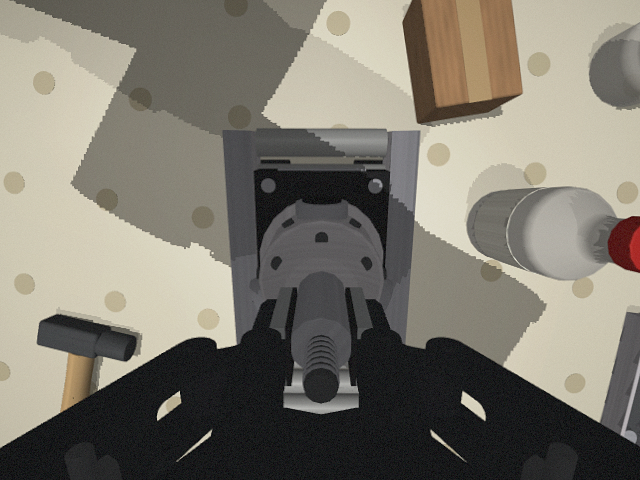

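View pics/s4.png

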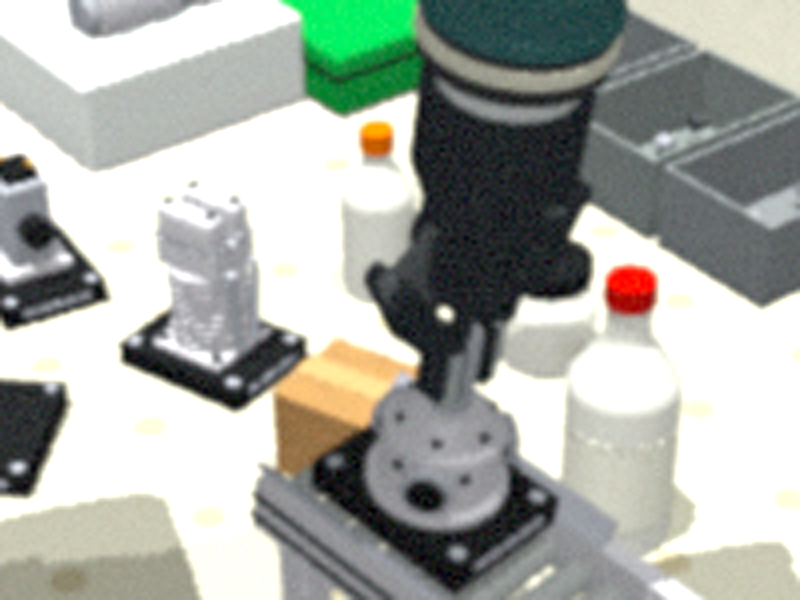

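Call:
{"method": "arm_command", "body": {"commands": [[[0,-2,-4,0,0,0,10],[0,-1.5,-8,0,0,0,10],[0.5,-1.5,-10,0,0,0,10],[0.5,-1,-11,0,0,0,10],[0.5,-1,-11,0,0,0,10]]]}}

```text
clock: 4.7
eef_pos: [0.5257, -0.061, 0.2022]
tcp_rot: [[-0.178, 0.983, -0.031], [0.971, 0.181, 0.157], [0.16, -0.002, -0.987]]
contact_force: [-0.4, 0.7, -5.5]
finger_gap: 0.0202
```

Call:
{"method": "arm_command", "body": {"commands": [[[0,0,-1.5,0,0,0,10],[0,0,-3,0,0,0,10],[0,0.2,-3.5,0,0,0,10],[0,0.2,-3.5,0,0,0,10]]]}}

```text
clock: 5.03
eef_pos: [0.5257, -0.0608, 0.1986]
tcp_rot: [[-0.178, 0.983, -0.031], [0.971, 0.181, 0.157], [0.16, -0.002, -0.987]]
contact_force: [-0.3, -0.8, -5.5]
finger_gap: 0.0202
```

Call:
{"method": "arm_command", "body": {"commands": [[[0,0,-0.7,0,0,0,10],[0,0,-1.4,0,0,0,10],[0,0,-1.4,0,0,0,10]]]}}

```text
clock: 5.28
eef_pos: [0.5259, -0.0611, 0.1978]
tcp_rot: [[-0.178, 0.984, -0.03], [0.971, 0.181, 0.156], [0.159, -0.002, -0.987]]
contact_force: [-0.3, -0.8, 2.7]
finger_gap: 0.0201
```

Call:
{"method": "arm_command", "body": {"commands": [[[0,0,0,0,0,0,60],[0,0,0,0,0,0,60],[0,0,0,0,0,0,60],[0,0,0,0,0,0,60],[0,0,0,0,0,0,60],[0,0,0,0,0,0,60]]]}}

```text
clock: 5.78
eef_pos: [0.5258, -0.0608, 0.1974]
tcp_rot: [[-0.178, 0.983, -0.031], [0.971, 0.181, 0.157], [0.16, -0.002, -0.987]]
contact_force: [0.5, 0.1, -0.8]
finger_gap: 0.06
```

```bash
python3 - <<'E'
from tgt import *
from bench import cams
c=cams.read_camera("wrist");cv2.imwrite("pics/w5.png",c["image"])
c=cams.read_camera("side");crop(c["image"],280,150,540,345,3,"pics/s5.png")
E
```

```text
(no output)
```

View pics/w5.png

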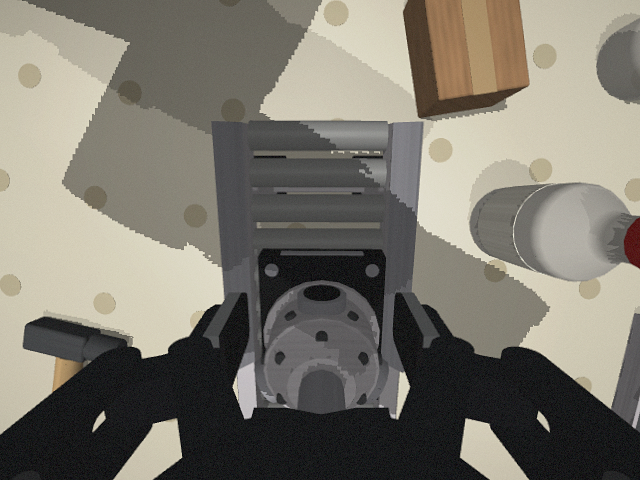

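View pics/s5.png

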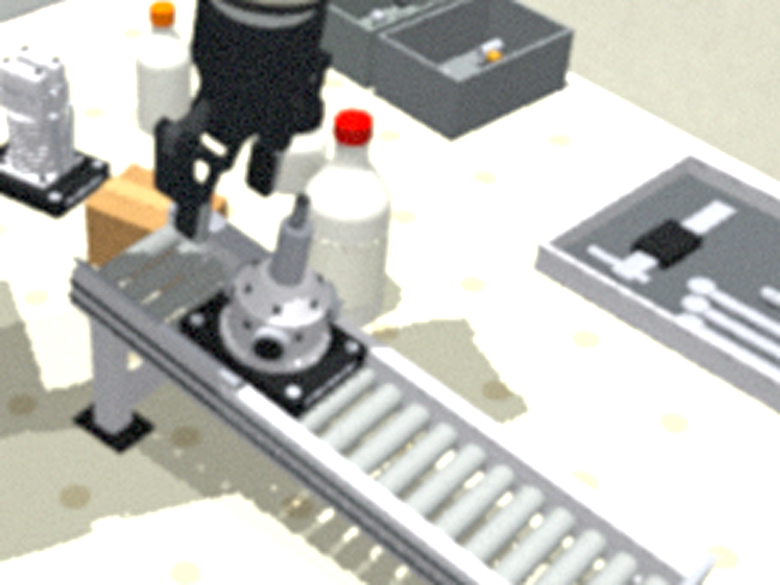

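```bash
cat > up.py <<'E'
from tgt import *
def pick(x,y,z,yaw):
    s=observe(); p,R=s["eef_pos"],s["tcp_rot"]
    Rt=Rz(np.radians(yaw))@np.diag([1,-1,-1.])
    print("shift",((np.array([x,y,z])-p)*1000).round(1),"rot",Ro.from_matrix(Rt@R.T).as_rotvec(degrees=True).round(2),p.round(4),s["clock"],s["finger_gap"])
E
python3 -c "
from up import *
pick(.590,.2845,.20,107.8); pick(.590,.2845,.092,107.8)"
```

```text
shift [ 64.2 345.4   2.6] rot [-8.88 -2.36  7.37] [ 0.5258 -0.0609  0.1974] 5.8833 0.05993518955954778
shift [  64.2  345.4 -105.4] rot [-8.88 -2.36  7.37] [ 0.5258 -0.0609  0.1974] 5.8833 0.05993518955954778
```

Call:
{"method": "arm_command", "body": {"commands": [[[0,-5,30,0,0,0,60],[5,10,60,0,0,0,60],[12,50,65,-1,-0.3,1,60],[20,90,65,-2,-0.6,2,60],[28,130,65,-4,-1,4,60],[36,170,60,-6,-1.5,5,60],[44,210,50,-8,-2,6.5,60],[52,250,40,-8.9,-2.4,7.4,60]]]}}

```text
clock: 6.55
eef_pos: [0.5777, 0.191, 0.2377]
tcp_rot: [[-0.308, 0.951, 0.003], [0.951, 0.308, -0.002], [-0.003, 0.002, -1.0]]
contact_force: [0.7, 0.2, 0.1]
finger_gap: 0.0601
```

Call:
{"method": "arm_command", "body": {"commands": [[[6,35,-10,0,0,0,60],[10,70,-20,0,0,0,60],[12,93,-30,0,0,0,60],[12,95,-38,0,0,0,60],[12,95,-38,0,0,0,60]]]}}

```text
clock: 6.97
eef_pos: [0.5888, 0.2845, 0.1975]
tcp_rot: [[-0.308, 0.951, -0.002], [0.951, 0.308, -0.001], [-0.001, -0.002, -1.0]]
contact_force: [-0.4, 0.7, 0.1]
finger_gap: 0.0598
```

```bash
python3 - <<'E'
from up import *
from bench import cams
pick(.590,.2845,.092,107.8)
c=cams.read_camera("wrist");cv2.imwrite("pics/w6.png",c["image"])
c=cams.read_camera("top");crop(c["image"],290,170,520,310,3.4,"pics/t6.png")
E
```

```text
shift [   1.2   -0.  -105.5] rot [ 0.07 -0.11 -0.15] [0.5888 0.2845 0.1975] 6.9667 0.05976587505099608
```

View pics/w6.png

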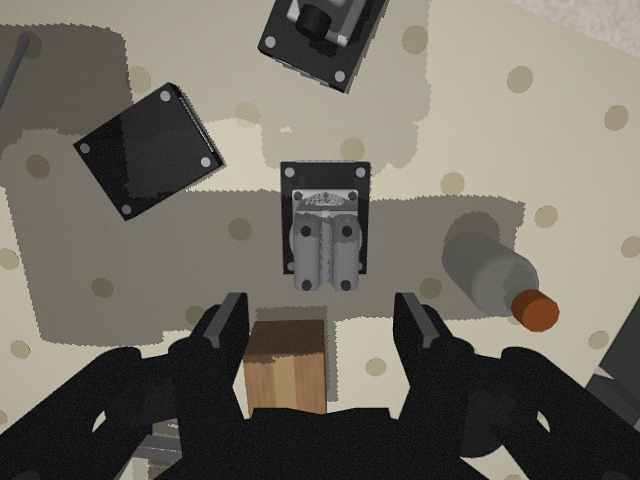

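View pics/t6.png

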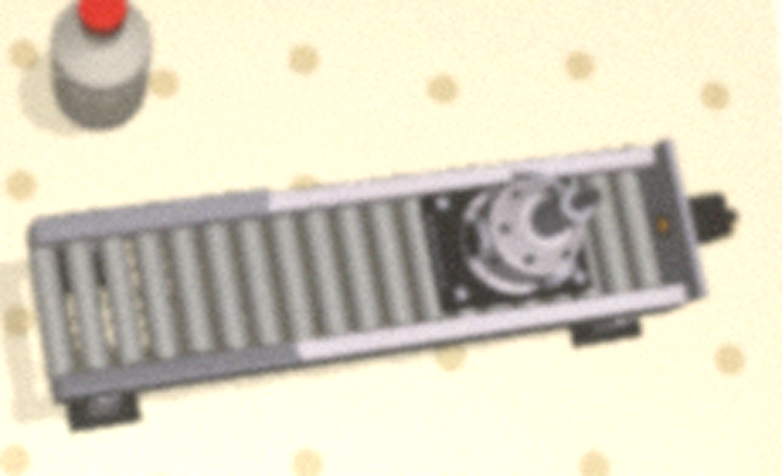

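Call:
{"method": "arm_command", "body": {"commands": [[[3,0.5,-20,0,0,0,60],[3,0.5,-50,0,0,0,60],[3,0.5,-80,0,0,0,60],[3,0.5,-100,0,0,0,60],[3,0.5,-104,0,0,0,60],[3,0.5,-104,0,0,0,60]]]}}

```text
clock: 7.57
eef_pos: [0.5925, 0.2828, 0.0956]
tcp_rot: [[-0.305, 0.952, -0.0], [0.952, 0.305, -0.001], [-0.001, -0.001, -1.0]]
contact_force: [-0.2, -1.0, 1.3]
finger_gap: 0.0599
```

Call:
{"method": "arm_command", "body": {"commands": [[[0,0,0,0,0,0,30],[0,0,0,0,0,0,30],[0,0,0,0,0,0,30],[0,0,0,0,0,0,30],[0,0,0,0,0,0,30],[0,0,0,0,0,0,30]]], "newtons": 70}}

```text
clock: 8.07
eef_pos: [0.5934, 0.2838, 0.0977]
tcp_rot: [[-0.306, 0.952, 0.003], [0.952, 0.306, -0.0], [-0.001, 0.003, -1.0]]
contact_force: [-2.4, -3.4, 7.6]
finger_gap: 0.0391
```

Call:
{"method": "arm_command", "body": {"commands": [[[0,0,5,0,0,0,30],[0,0,15,0,0,0,30],[0,0,40,0,0,0,30],[0,0,75,0,0,0,30],[0,0,110,0,0,0,30],[0,0,145,0,0,0,30],[0,0,170,0,0,0,30],[0,0,180,0,0,0,30]]]}}

```text
clock: 8.73
eef_pos: [0.5932, 0.2842, 0.281]
tcp_rot: [[-0.306, 0.952, 0.006], [0.952, 0.306, 0.002], [-0.0, 0.007, -1.0]]
contact_force: [1.1, 0.3, -3.2]
finger_gap: 0.0393
```

```bash
python3 - <<'E'
from tgt import *
from bench import cams
go(.0965,5e-3,[.08,.04,.01,0])
c=cams.read_camera("wrist");cv2.imwrite("pics/w7.png",c["image"])
E
```

```text
0.08 tgt [ 0.5274 -0.0745  0.2835] shift mm [ -65.8 -358.8    2.5] rot [ 8.66  2.57 -7.39]
0.04 tgt [ 0.5262 -0.0684  0.244 ] shift mm [ -66.9 -352.6  -37. ] rot [ 8.66  2.57 -7.39]
0.01 tgt [ 0.5254 -0.0637  0.2144] shift mm [ -67.8 -348.   -66.6] rot [ 8.66  2.57 -7.39]
0 tgt [ 0.5251 -0.0622  0.2045] shift mm [ -68.1 -346.4  -76.5] rot [ 8.66  2.57 -7.39]
[0.5932 0.2842 0.281 ] [ 1.05  0.26 -3.23] 0.039263048798608514 8.7333 [18.5 28.5 24.9 86.  -0.  90.7]
```

View pics/w7.png

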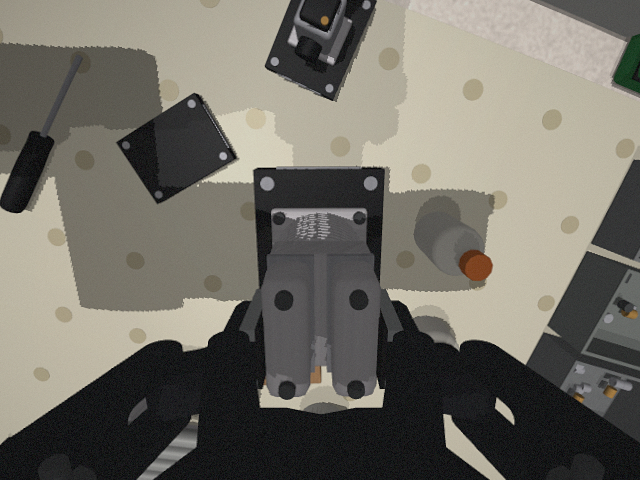

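Call:
{"method": "arm_command", "body": {"commands": [[[-2,-12,3,0,0,0,30],[-7,-38,6,0.5,0,-0.5,30],[-14,-76,8,1.5,0.5,-1.5,30],[-21,-115,8,3,1,-2.5,30],[-28,-154,8,4,1.3,-3.5,30],[-35,-193,8,5.2,1.6,-4.5,30],[-42,-232,8,6.5,2,-5.5,30],[-49,-270,7,7.6,2.3,-6.5,30]]]}}

```text
clock: 9.45
eef_pos: [0.5422, 0.012, 0.2824]
tcp_rot: [[-0.193, 0.981, -0.032], [0.971, 0.196, 0.135], [0.139, -0.005, -0.99]]
contact_force: [0.9, 0.4, -3.7]
finger_gap: 0.0393
```

Call:
{"method": "arm_command", "body": {"commands": [[[-7,-38,-1,0.7,0.2,-0.5,30],[-12,-68,-3,1.1,0.3,-0.9,30],[-16,-85,-4,1.1,0.3,-0.9,30],[-17,-88,-12,1.1,0.3,-0.9,30],[-17.5,-84,-30,1.1,0.3,-0.9,30],[-18,-82,-42,1.1,0.3,-0.9,30],[-18,-82,-42,1.1,0.3,-0.9,30]]]}}

```text
clock: 10.03
eef_pos: [0.5241, -0.0672, 0.2381]
tcp_rot: [[-0.178, 0.983, -0.038], [0.971, 0.181, 0.155], [0.159, -0.01, -0.987]]
contact_force: [0.1, -0.1, -4.7]
finger_gap: 0.0391
```

```bash
python3 - <<'E'
from tgt import *
from bench import cams
go(.0965,5e-3,[.04,.01,0])
c=cams.read_camera("wrist");cv2.imwrite("pics/w8.png",c["image"])
c=cams.read_camera("side");crop(c["image"],280,150,540,390,2.9,"pics/s8.png")
E
```

```text
0.04 tgt [ 0.5262 -0.0684  0.244 ] shift mm [ 2.2 -1.2  5.9] rot [-0.05 -0.58 -0.06]
0.01 tgt [ 0.5254 -0.0637  0.2144] shift mm [  1.3   3.5 -23.7] rot [-0.05 -0.58 -0.06]
0 tgt [ 0.5251 -0.0622  0.2045] shift mm [  1.    5.  -33.6] rot [-0.05 -0.58 -0.06]
[ 0.5241 -0.0672  0.2381] [ 0.13 -0.08 -4.66] 0.03907252610958355 10.0333 [-20.2  18.5   1.3  78.1   7.6  59.1]
```

View pics/w8.png

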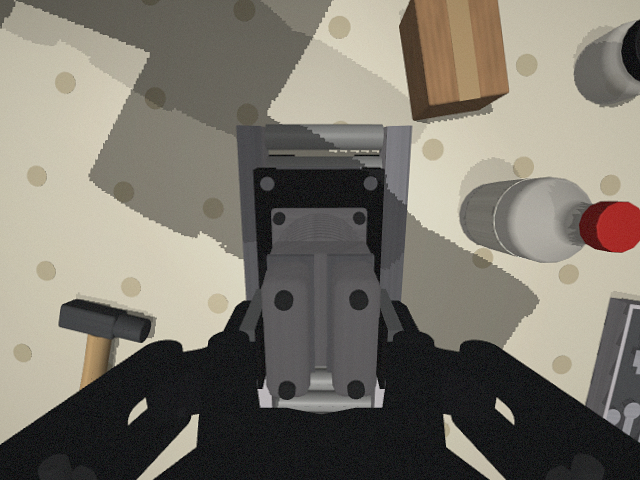

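View pics/s8.png

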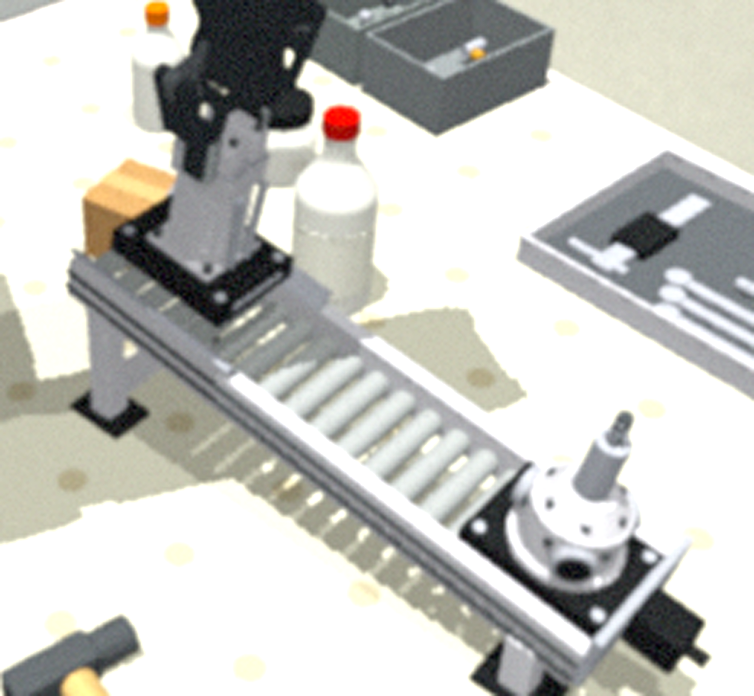

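Call:
{"method": "arm_command", "body": {"commands": [[[2,1,-5,0,0,0,30],[2.5,3,-14,0,0,0,30],[2.5,3.5,-22,0,-0.4,0,30],[2.5,4,-26,0,-0.4,0,30],[2.5,4,-27,0,-0.4,0,30],[2.5,4,-27,0,-0.4,0,30]]]}}

```text
clock: 10.63
eef_pos: [0.5281, -0.0639, 0.2134]
tcp_rot: [[-0.179, 0.983, -0.028], [0.971, 0.181, 0.153], [0.156, -0.0, -0.988]]
contact_force: [0.7, -0.6, -2.7]
finger_gap: 0.0391
```

```bash
python3 - <<'E'
from tgt import *
from bench import cams
go(.0965,5e-3,[0])
c=cams.read_camera("wrist");cv2.imwrite("pics/w9.png",c["image"])
E
```

```text
0 tgt [ 0.5251 -0.0622  0.2045] shift mm [-2.9  1.7 -8.8] rot [ 0.02  0.   -0.05]
[ 0.5281 -0.0639  0.2134] [ 0.74 -0.6  -2.7 ] 0.03907249387518495 10.6333 [-19.8  18.8  -1.9  73.8   7.7  59.5]
```

View pics/w9.png

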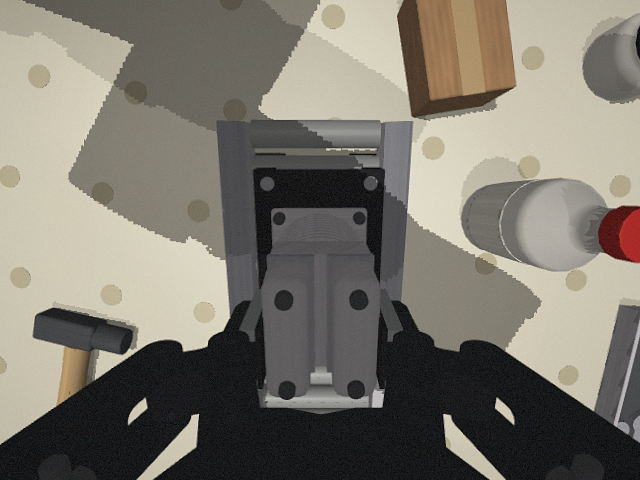

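Call:
{"method": "arm_command", "body": {"commands": [[[-1.5,1,-2,0,0,0,30],[-2,1.2,-4,0,0,0,30],[-2,1.2,-5.5,0,0,0,30],[-2,1.2,-6,0,0,0,30],[-2,1.2,-6,0,0,0,30]]]}}

```text
clock: 11.1
eef_pos: [0.5261, -0.0628, 0.2074]
tcp_rot: [[-0.179, 0.983, -0.028], [0.971, 0.181, 0.153], [0.156, 0.0, -0.988]]
contact_force: [-1.0, 0.3, -4.5]
finger_gap: 0.039
```

Call:
{"method": "arm_command", "body": {"commands": [[[0,0.2,-1,0,0,0,30],[0,0.3,-2,0,0,0,30],[0,0.3,-2,0,0,0,30]]]}}

```text
clock: 11.35
eef_pos: [0.5262, -0.0626, 0.2057]
tcp_rot: [[-0.179, 0.983, -0.028], [0.971, 0.181, 0.153], [0.156, 0.001, -0.988]]
contact_force: [-1.1, -0.4, -1.7]
finger_gap: 0.039
```

Call:
{"method": "arm_command", "body": {"commands": [[[0,0,-0.6,0,0,0,30],[0,0,-1.2,0,0,0,30],[0,0,-1.2,0,0,0,30]]]}}

```text
clock: 11.6
eef_pos: [0.5262, -0.0629, 0.2054]
tcp_rot: [[-0.179, 0.983, -0.027], [0.972, 0.181, 0.152], [0.155, 0.001, -0.988]]
contact_force: [-5.3, -3.6, 12.2]
finger_gap: 0.0394
```

Call:
{"method": "arm_command", "body": {"commands": [[[0,0,0.6,0,0,0,30],[0,0,0.6,0,0,0,65],[0,0,0.6,0,0,0,65],[0,0,0.6,0,0,0,65],[0,0,0.6,0,0,0,65],[0,0,0.6,0,0,0,65],[0,0,0.6,0,0,0,65],[0,0,0.6,0,0,0,65]]]}}

```text
clock: 12.27
eef_pos: [0.5261, -0.0625, 0.2049]
tcp_rot: [[-0.179, 0.983, -0.028], [0.971, 0.181, 0.153], [0.156, 0.0, -0.988]]
contact_force: [-0.4, 0.7, 0.6]
finger_gap: 0.065
```

```bash
python3 - <<'E'
from up import *
from bench import cams
c=cams.read_camera("wrist");cv2.imwrite("pics/w10.png",c["image"])
c=cams.read_camera("side");crop(c["image"],280,150,540,345,3,"pics/s10.png")
pick(.541,.4425,.18,83.75)
E
```

```text
shift [ 14.9 505.  -24.9] rot [ -8.99  -0.31 -16.66] [ 0.5261 -0.0625  0.2049] 12.3667 0.06449009202528296
```

View pics/w10.png

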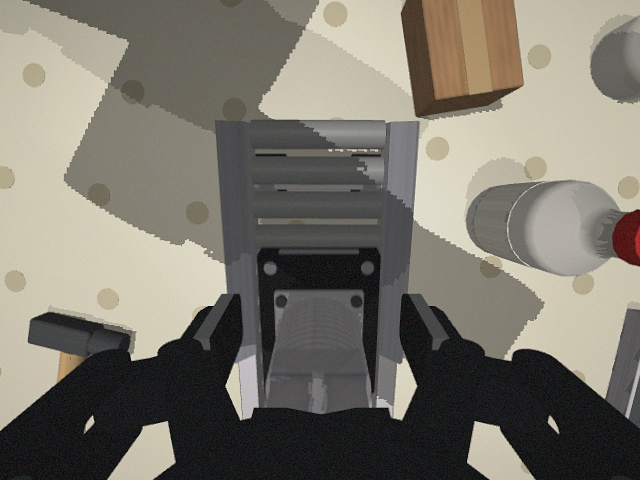

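View pics/s10.png

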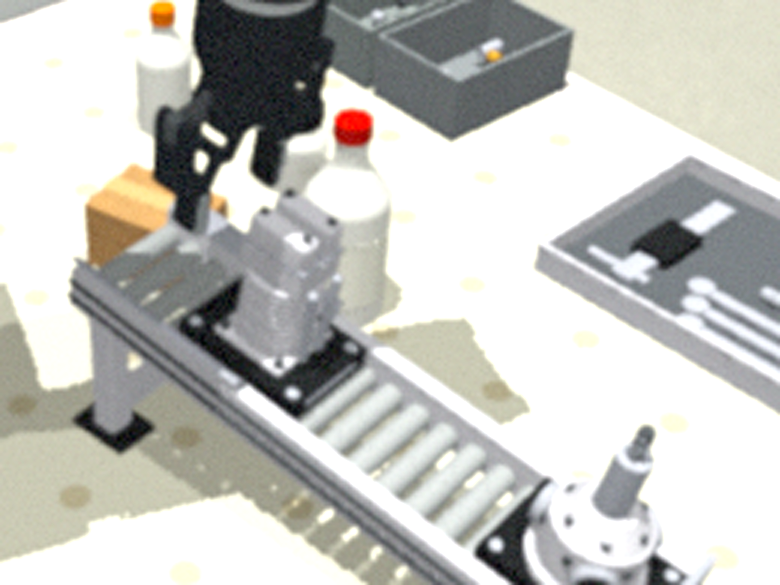

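Call:
{"method": "arm_command", "body": {"commands": [[[0,-3,30,0,0,0,60],[0,15,55,0,0,0,60],[1,55,60,-1,0,-1,60],[2,95,60,-2,0,-3,60],[4,135,60,-4,0,-6,60],[5,175,60,-6,0,-9,60],[7,215,60,-7.5,-0.2,-12,60],[8,255,55,-9,-0.3,-15,60]]]}}

```text
clock: 13.03
eef_pos: [0.5341, 0.1946, 0.2609]
tcp_rot: [[0.083, 0.997, 0.0], [0.997, -0.083, -0.001], [-0.001, 0.0, -1.0]]
contact_force: [1.0, -0.9, 0.1]
finger_gap: 0.0596
```

Call:
{"method": "arm_command", "body": {"commands": [[[1,40,-5,0,0,-1.7,60],[2,80,-15,0,0,-1.7,60],[4,120,-30,0,0,-1.7,60],[5,160,-45,0,0,-1.7,60],[6,200,-65,0,0,-1.7,60],[7,235,-75,0,0,-1.7,60],[7,249,-79,0,0,-1.7,60],[7,249,-79,0,0,-1.7,60]]]}}

```text
clock: 13.7
eef_pos: [0.54, 0.4444, 0.1786]
tcp_rot: [[0.106, 0.994, -0.005], [0.994, -0.106, -0.001], [-0.002, -0.005, -1.0]]
contact_force: [1.0, 0.1, -0.4]
finger_gap: 0.0602
```

```bash
python3 - <<'E'
from up import *
from bench import cams
c=cams.read_camera("wrist");cv2.imwrite("pics/w11.png",c["image"])
pick(.541,.4425,.066,83.75)
E
```

```text
shift [ 5.000e-01 -1.000e-01 -1.137e+02] rot [ 0.05 -0.21 -0.07] [0.5405 0.4426 0.1797] 13.75 0.059874494523220675
```

View pics/w11.png

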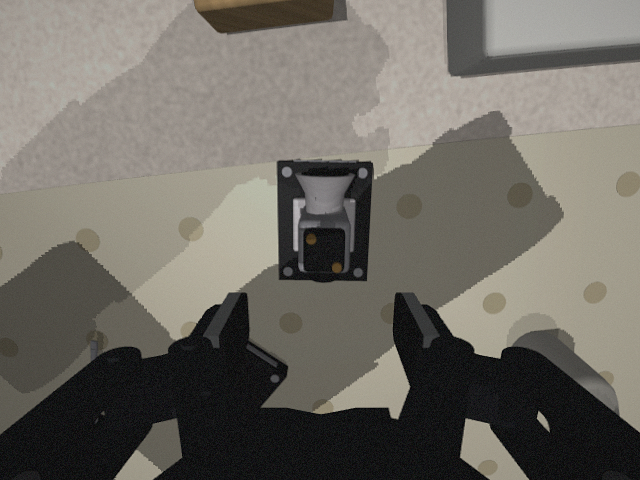

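Call:
{"method": "arm_command", "body": {"commands": [[[2,0,-20,0,0,0,60],[2.5,0,-50,0,0,0,60],[2.5,0,-80,0,0,0,60],[2.5,0,-102,0,0,0,60],[2.5,0,-111,0,0,0,60],[2.5,0,-111,0,0,0,60]]]}}

```text
clock: 14.25
eef_pos: [0.5432, 0.44, 0.0688]
tcp_rot: [[0.111, 0.994, -0.004], [0.994, -0.111, -0.001], [-0.002, -0.004, -1.0]]
contact_force: [-0.7, 0.1, 0.1]
finger_gap: 0.06
```

Call:
{"method": "arm_command", "body": {"commands": [[[0,0,0,0,0,0,25],[0,0,0,0,0,0,25],[0,0,0,0,0,0,25],[0,0,0,0,0,0,25],[0,0,0,0,0,0,25],[0,0,0,0,0,0,25]]]}}

```text
clock: 14.75
eef_pos: [0.5443, 0.4417, 0.072]
tcp_rot: [[0.11, 0.994, 0.0], [0.994, -0.11, 0.001], [0.001, -0.0, -1.0]]
contact_force: [-3.1, -2.6, 7.4]
finger_gap: 0.0333
```

Call:
{"method": "arm_command", "body": {"commands": [[[0,0,5,0,0,0,25],[0,0,15,0,0,0,25],[0,0,40,0,0,0,25],[0,0,75,0,0,0,25],[0,0,115,0,0,0,25],[0,0,150,0,0,0,25],[0,0,175,0,0,0,25],[0,0,185,0,0,0,25]]]}}

```text
clock: 15.42
eef_pos: [0.5441, 0.4419, 0.2606]
tcp_rot: [[0.11, 0.994, 0.003], [0.994, -0.11, 0.003], [0.004, 0.002, -1.0]]
contact_force: [0.2, 0.8, -3.1]
finger_gap: 0.0327
```

```bash
python3 - <<'E'
from tgt import *
from bench import cams
go(.071,5e-3,[.08,.04,.01,0])
c=cams.read_camera("wrist");cv2.imwrite("pics/w12.png",c["image"])
c=cams.read_camera("top");crop(c["image"],290,170,520,310,3.4,"pics/t12.png")
E
```

```text
0.08 tgt [ 0.5267 -0.0706  0.2584] shift mm [ -17.5 -512.5   -2.2] rot [ 8.81  0.46 16.67]
0.04 tgt [ 0.5255 -0.0644  0.2189] shift mm [ -18.6 -506.3  -41.7] rot [ 8.81  0.46 16.67]
0.01 tgt [ 0.5247 -0.0598  0.1892] shift mm [ -19.5 -501.7  -71.4] rot [ 8.81  0.46 16.67]
0 tgt [ 0.5244 -0.0583  0.1793] shift mm [ -19.8 -500.2  -81.3] rot [ 8.81  0.46 16.67]
[0.5441 0.4419 0.2606] [ 0.23  0.85 -3.11] 0.03273494065398046 15.4167 [3.240e+01 3.370e+01 3.120e+01 8.720e+01 1.000e-01 1.287e+02]
```

View pics/w12.png

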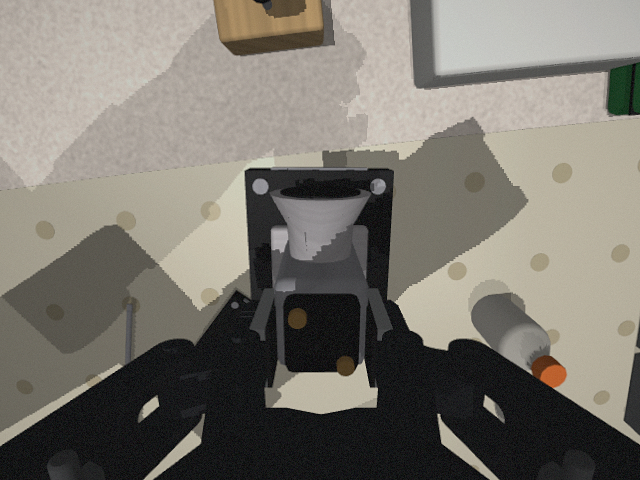

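View pics/t12.png

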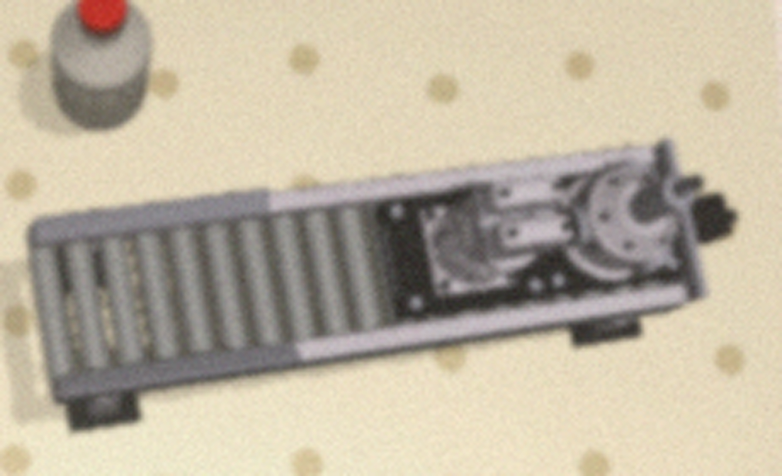

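Call:
{"method": "arm_command", "body": {"commands": [[[0,-12,3,0,0,0,25],[-1,-38,6,0.3,0,0.5,25],[-3,-76,8,1,0,1.5,25],[-4,-116,8,2,0.1,3,25],[-6,-156,8,3,0.1,5,25],[-7,-196,8,4,0.2,7,25],[-8,-236,8,5,0.3,9,25],[-10,-276,8,6,0.3,11,25]]]}}

```text
clock: 16.18
eef_pos: [0.5322, 0.1633, 0.2622]
tcp_rot: [[-0.083, 0.996, -0.019], [0.991, 0.085, 0.103], [0.105, -0.01, -0.994]]
contact_force: [1.6, 0.2, -2.7]
finger_gap: 0.0327
```

Call:
{"method": "arm_command", "body": {"commands": [[[-1,-40,0,1,0,2,25],[-2,-80,0,1.9,0.1,4,25],[-4,-120,-1,2.8,0.1,5.2,25],[-5,-160,-2,2.8,0.1,5.7,25],[-6,-200,-4,2.8,0.1,5.7,25],[-7,-225,-8,2.8,0.1,5.7,25],[-7,-232,-18,2.8,0.1,5.7,25],[-7,-232,-20,2.8,0.1,5.7,25]]]}}

```text
clock: 16.85
eef_pos: [0.5254, -0.0683, 0.2408]
tcp_rot: [[-0.176, 0.984, -0.034], [0.972, 0.179, 0.15], [0.153, -0.007, -0.988]]
contact_force: [-0.4, -0.2, -3.7]
finger_gap: 0.0328
```

```bash
python3 - <<'E'
from tgt import *
from bench import cams
go(.071,5e-3,[.04,.01,0])
c=cams.read_camera("wrist");cv2.imwrite("pics/w13.png",c["image"])
E
```

```text
0.04 tgt [ 0.5255 -0.0644  0.2189] shift mm [  0.1   3.9 -22. ] rot [ 0.25 -0.36  0.1 ]
0.01 tgt [ 0.5247 -0.0598  0.1892] shift mm [ -0.8   8.5 -51.6] rot [ 0.25 -0.36  0.1 ]
0 tgt [ 0.5244 -0.0583  0.1793] shift mm [ -1.   10.  -61.5] rot [ 0.25 -0.36  0.1 ]
[ 0.5254 -0.0683  0.2408] [-0.38 -0.24 -3.69] 0.032845139129245096 16.85 [-20.2  18.3   1.6  78.1   7.4  59.3]
```

View pics/w13.png

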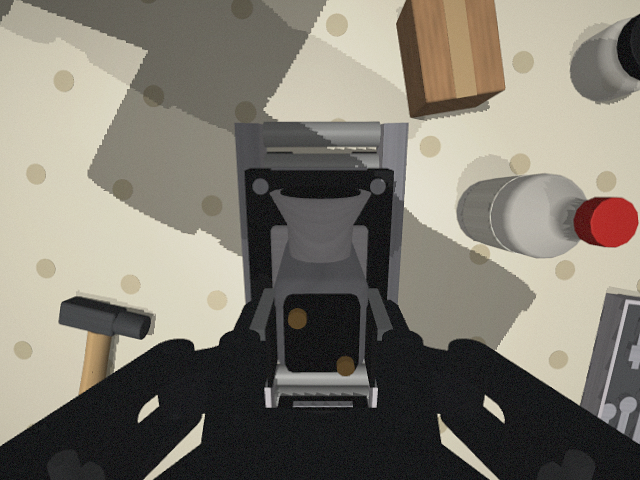

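Call:
{"method": "arm_command", "body": {"commands": [[[0,2,-10,0,0,0,25],[0,5,-25,0.2,-0.3,0,25],[-0.3,7,-40,0.2,-0.3,0,25],[-0.5,8,-48,0.2,-0.3,0,25],[-0.5,8.5,-52,0.2,-0.3,0,25],[-0.5,8.5,-52,0.2,-0.3,0,25]]]}}

```text
clock: 17.4
eef_pos: [0.5257, -0.0571, 0.1906]
tcp_rot: [[-0.181, 0.983, -0.028], [0.971, 0.183, 0.153], [0.155, 0.001, -0.988]]
contact_force: [-0.6, -0.2, -3.5]
finger_gap: 0.0331
```

```bash
python3 - <<'E'
from tgt import *
from bench import cams
go(.071,5e-3,[0])
c=cams.read_camera("wrist");cv2.imwrite("pics/w14.png",c["image"])
E
```

```text
0 tgt [ 0.5244 -0.0583  0.1793] shift mm [ -1.3  -1.2 -11.2] rot [ 0.06  0.04 -0.14]
[ 0.5257 -0.0571  0.1906] [-0.57 -0.19 -3.55] 0.03312872471569498 17.4 [-19.2  19.   -5.3  70.1   7.8  60. ]
```

View pics/w14.png

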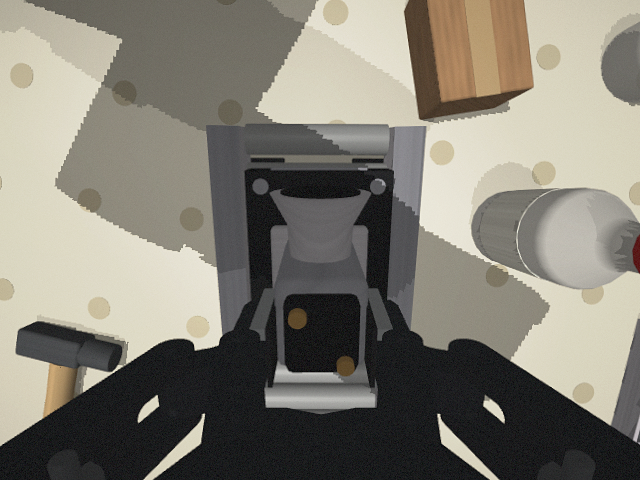

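Call:
{"method": "arm_command", "body": {"commands": [[[-1,-0.5,-3,0,0,0,25],[-1,-0.5,-6,0,0,0,25],[-1,-0.5,-7.5,0,0,0,25],[-1,-0.5,-8,0,0,0,25],[-1,-0.5,-8,0,0,0,25]]]}}

```text
clock: 17.87
eef_pos: [0.5251, -0.0586, 0.1829]
tcp_rot: [[-0.18, 0.983, -0.027], [0.972, 0.182, 0.152], [0.155, 0.001, -0.988]]
contact_force: [-0.0, -0.0, -3.2]
finger_gap: 0.0326
```

Call:
{"method": "arm_command", "body": {"commands": [[[0,0,-0.8,0,0,0,25],[0,0.1,-1.6,0,0,0,25],[0,0.2,-2,0,0,0,25],[0,0.2,-2,0,0,0,25]]]}}

```text
clock: 18.2
eef_pos: [0.5251, -0.0583, 0.1809]
tcp_rot: [[-0.18, 0.983, -0.027], [0.971, 0.182, 0.152], [0.155, 0.001, -0.988]]
contact_force: [-0.0, 0.6, -3.4]
finger_gap: 0.0329
```

Call:
{"method": "arm_command", "body": {"commands": [[[0,0,-0.6,0,0,0,25],[0,0,-1,0,0,0,25],[0,0,-1,0,0,0,25]]]}}

```text
clock: 18.45
eef_pos: [0.5252, -0.0584, 0.1802]
tcp_rot: [[-0.18, 0.983, -0.026], [0.972, 0.182, 0.152], [0.155, 0.002, -0.988]]
contact_force: [-0.8, -0.6, 0.2]
finger_gap: 0.0328
```

Call:
{"method": "arm_command", "body": {"commands": [[[0,0,-0.3,0,0,0,25],[0,0,-0.3,0,0,0,25],[0,0,-0.3,0,0,0,60],[0,0,-0.3,0,0,0,65],[0,0,-0.3,0,0,0,65],[0,0,-0.3,0,0,0,65],[0,0,-0.3,0,0,0,65],[0,0,-0.3,0,0,0,65]]]}}

```text
clock: 19.12
eef_pos: [0.5251, -0.0583, 0.1796]
tcp_rot: [[-0.18, 0.983, -0.027], [0.971, 0.182, 0.152], [0.155, 0.002, -0.988]]
contact_force: [-0.2, -0.1, 0.3]
finger_gap: 0.0653
```

```bash
python3 - <<'E'
from bench import cams
from h import *
c=cams.read_camera("wrist");cv2.imwrite("pics/w15.png",c["image"])
E
```

```text
(no output)
```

View pics/w15.png

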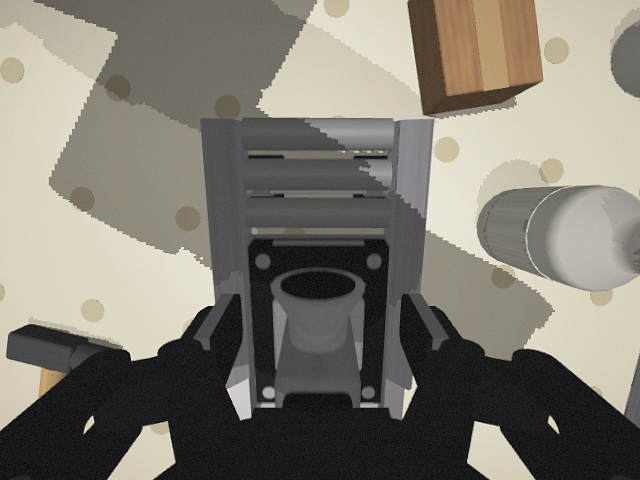

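Call:
{"method": "arm_command", "body": {"commands": [[[0,0,0,0,0,0,65],[0,0,0,0,0,0,65],[0,0,0,0,0,0,65],[0,0,0,0,0,0,65],[0,0,10,0,0,0,65],[0,0,30,0,0,0,65],[0,0,60,0,0,0,65],[0,0,90,0,0,0,65]]]}}

```text
clock: 19.83
eef_pos: [0.5246, -0.0581, 0.2705]
tcp_rot: [[-0.18, 0.983, -0.028], [0.971, 0.182, 0.153], [0.155, 0.0, -0.988]]
contact_force: [0.9, -0.2, 0.2]
finger_gap: 0.0651
```

Call:
{"method": "arm_command", "body": {"commands": [[[-15,30,15,0,0,0,65],[-30,60,20,0,0,0,65],[-45,95,20,0,0,0,65],[-60,130,20,0,0,0,65],[-75,160,20,0,0,0,65],[-75,160,20,0,0,0,65],[-75,160,20,0,0,0,65],[-75,160,20,0,0,0,65]]]}}

```text
clock: 20.5
eef_pos: [0.4503, 0.1015, 0.2897]
tcp_rot: [[-0.18, 0.983, -0.026], [0.971, 0.182, 0.152], [0.154, 0.002, -0.988]]
contact_force: [-0.2, 0.4, 1.1]
finger_gap: 0.0652
```

Call:
{"method": "arm_command", "body": {"commands": [[[0,0,0,0,0,0,65],[0,0,0,0,0,0,65],[0,0,0,0,0,0,65],[0,0,0,0,0,0,65],[0,0,0,0,0,0,65],[0,0,0,0,0,0,65],[0,0,0,0,0,0,65],[0,0,0,0,0,0,65]]]}}

```text
clock: 21.17
eef_pos: [0.4501, 0.1017, 0.2896]
tcp_rot: [[-0.18, 0.983, -0.027], [0.971, 0.182, 0.152], [0.155, 0.002, -0.988]]
contact_force: [0.4, 0.8, -0.7]
finger_gap: 0.0655
```

```bash
python3 - <<'E'
from bench import cams
from h import *
c=cams.read_camera("top");np.savez("topF.npz",**c);crop(c["image"],290,170,520,310,3.4,"pics/t16.png");cv2.imwrite("pics/t16f.png",c["image"])
c=cams.read_camera("side");np.savez("sideF.npz",**c);crop(c["image"],280,200,540,395,3,"pics/s16.png")
E
```

```text
(no output)
```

View pics/t16.png

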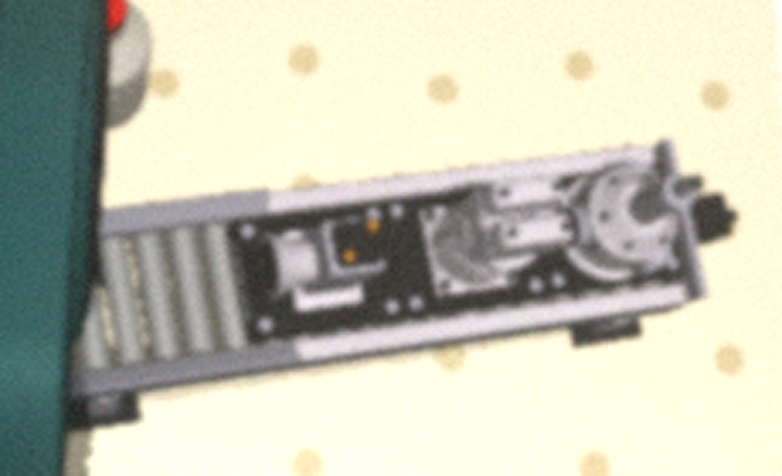

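View pics/s16.png

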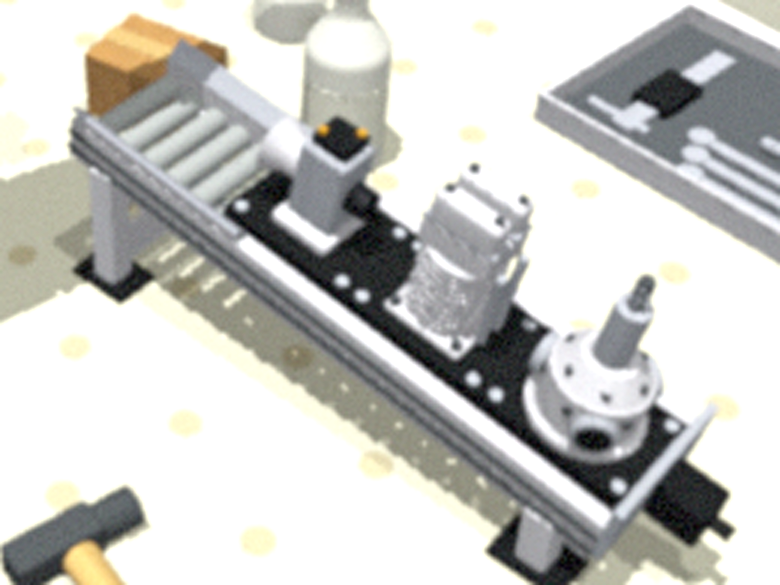

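View pics/t16f.png

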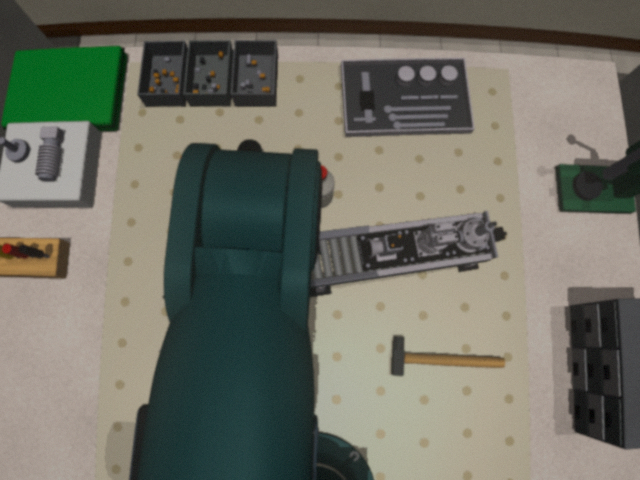

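```bash
python3 - <<'E'
from tgt import *
from bench import cams
import time
T=cams.read_camera("top");S=cams.read_camera("side")
S0=dict(np.load("side0.npz"))
for n,c,w in(("T",T,(350,215,400,295)),("S",S,(340,240,400,300))):
    im=cv2.resize(c["image"],None,fx=8,fy=8,interpolation=cv2.INTER_CUBIC)
    for x,col in((.044,(0,0,255)),(.050,(0,255,0)),(.35,(255,0,0))):
        p=proj(c,O+np.array([[x,-.038,.018],[x,.038,.018]])@RD.T)*8+3.5
        cv2.line(im,*[tuple(int(v) for v in q) for q in p],col,1)
    a=(350,220,420,290) if n=="T" else (345,245,435,310)
    cv2.imwrite(f"pics/{n}v.png",cv2.convertScaleAbs(im[a[1]*8:a[3]*8,a[0]*8:a[2]*8],alpha=1.8))
d=cv2.absdiff(S["image"],S0["image"]);cv2.imwrite("pics/sd.png",S["image"])
# carrier top depth edge
P=(cloud(T)-O)@RD
m=(abs(P[...,1])<.036)&(P[...,2]>.012)&(P[...,2]<.05)&(P[...,0]<.12)&(P[...,0]>.0)
print(np.percentile(P[m][:,0],[.5,2,5])*1000)
E
```

```text
[49.16682443 49.95359332 50.67412398]
```

View pics/Tv.png

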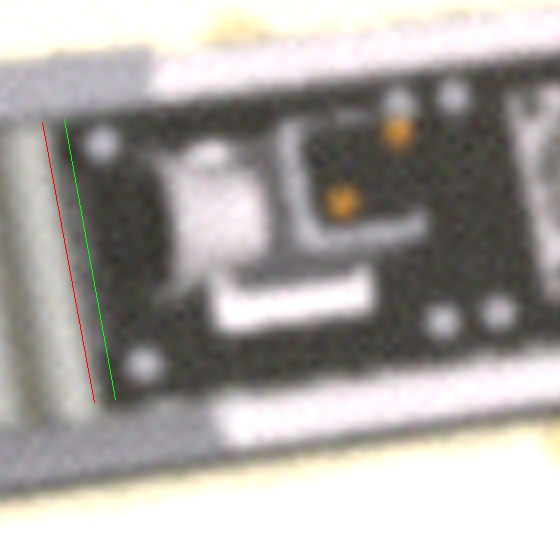

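View pics/sd.png

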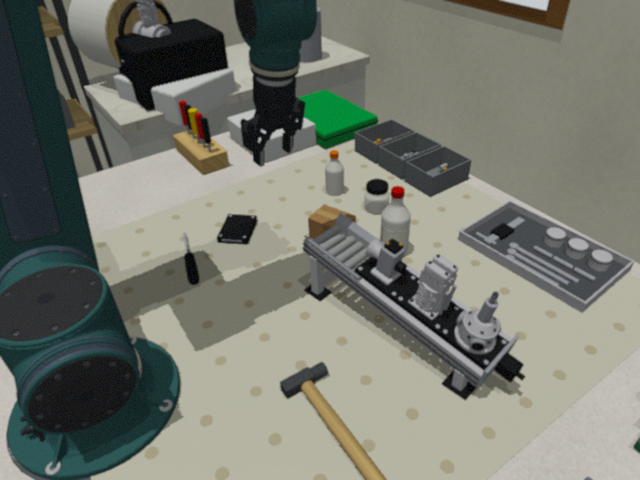

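```bash
python3 -c "
from bench import sign_off
print(sign_off())"
```

```text
the job is handed in; nothing more can be done
None
```

All three carriers are in the lane in building order, and I handed the job in at about 21.3 s of the 69 s allowed. I set them down one at a time at about deck x = 5 mm, tilted to the slope: crankcase, then cylinder, then carburettor. Each ran down by itself after release.

- **Closed up and pin in:** The last pictures show the crankcase against the stop with the other two behind it. The uphill end of the carburettor carrier is at deck x ≈ 50 mm. That matches three 100 mm carriers closed up against the stop; with the pin out it would be 44 mm. I inferred the pin from this position, because its travel cannot be read directly.
- **Other items:** The empty carrier, bottles, jar, carton and tools look unmoved by eye against the first side picture; I did not measure them.
- **Gripper:** It stood clear at z ≈ 0.29 m, touching nothing.
- **Set-down forces:** The highest wrist force I read was about 14 N, as the cylinder was pressed onto the rollers. I eased it before letting go.
- **Disagreements:** The lips fitted about 109 mm over all in the images, not the 121 mm stated. I centred each carrier on the measured channel instead and checked it in the wrist pictures; nothing else disagreed.

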